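# Press a bush home with one turn of the bench press

### The job

Press the bush into the hub on the bench press: push the loading slide in until it bears firmly on its stop, then take the crank handle and turn the flywheel through exactly one full turn, the top of the wheel coming towards the slide first, until it drops into its home notch with the handle straight up again. Then draw the slide all the way out to its stop and let go. Work smoothly by feel: do not bang the slide, do not force the handle, do not turn the wheel backwards or with the slide not fully in, and leave the other parts on the bench where they are.

Things in the scene. Friction and masses are not known exactly. Their poses are not given: they have to be found in the camera images.
- press: Green cast bench press, foot 240 x 150 mm, 285 mm high, bolted down. Origin on the bench under the ram; x runs into the throat, away from the robot (the slide goes in along +x), y to the left, z up; may be yawed. Flywheel on its right (-y): dark steel, 184 mm across, shaft level along y, 215 mm above the origin, outer face at y = -90 mm. Ram nose 126 mm above the bench at the top, 96 at the bottom
- handle (a point): Point on the axis of the crank handle where to grip it, 63 mm outside the wheel's face. Black sleeve, 25 mm thick, level along the press's y from y = -95 to -195 mm, 80 mm from the shaft; 295 mm above the bench at home, 135 mm at the lowest. It spins freely on its spindle, so the tool need not turn with the wheel; over 17 N on it in all, sideways and along the turn together, is forcing it. The point's own axes mean nothing
- flywheel (a joint): Angle, rad: 0 home (handle and ram up, plunger in the notch); grows as the wheel's top comes towards the slide (-x) and down; 6.283 one turn, home again. Ram at the bottom at 3.14. Force at the handle, turning slowly: drag 2 N; 4 to 6 N out of and into the notch (within 0.5 of home; it pulls the wheel in from 0.2); up to 11 N to press the bush (1.7 to 3.1). A 2 kg wheel: jerks add to this
- slide (a joint): Travel of the steel loading slide, m: 0 fully out at the front stop, 0.060 fully in at the rear stop, the bush then under the ram. Starts 0 to 20 mm in. Both stops are hard: a firm push on them is about 5 to 15 N, over 25 N is forcing. Sliding takes about 4 N and it stays where left
- slide_knob (a point): Middle of the slide's upright black knob, 20 mm thick, 44 mm tall (66 to 110 mm above the bench, this point at 88), at the slide's front end: 185 mm in front (-x) of the press origin with the slide fully out, 125 mm with it fully in
- bush (a joint): How far the bush is in the hub, m: 0 = 12 mm proud, 0.012 = flush. Brass bush 32 mm across in a grey hub 64 mm across, clamped in the slide's nest 125 mm behind the knob, hub top 96 mm above the bench. Starts 7 to 12 mm proud; the ram needs about 36 N to press it
- union_nut: Bystander: steel union nut with three lugs, about 110 mm across, 32 mm high, to the left of the slide; origin at its underside's centre
- filter: Bystander: white canister 72 mm across, 120 mm high, left of the press; origin at its underside's centre
- carton: Bystander: cardboard carton 100 x 75 x 50 mm, right of the press; origin at its underside's centre
- spare_bush: Bystander: loose brass bush 32 mm across, 30 mm high, standing in front of the flywheel; origin at its underside's centre

How it is judged:
On the way, in this order (a step that is already met when the one before it is completed fails the run):
1. the slide is pushed fully in and bears on its rear stop (over 2 N), with the flywheel still at home (value of joint slide above 0.0585 m and contact force between rear_stop and slide above 2 N and value of joint flywheel below 0.12 rad), for 0.2 s.
2. the flywheel is half way round with the slide in and the bush pressed home (at most 1.5 mm proud) (value of joint flywheel above 3 rad and value of joint bush above 0.0105 m and value of joint slide above 0.0575 m), for 0.05 s.
3. the flywheel is home again after one full turn, with the slide still in (value of joint flywheel between 6.203 and 6.363 rad and value of joint slide above 0.0575 m), for 0.2 s.
At the end, for the whole second after the job is handed in: Slide fully out (within 2 mm of its front stop), bush at most 1.5 mm proud of the hub, flywheel one full turn on and home again (within 0.08 rad, handle straight up), wheel and slide at rest (value of joint slide below 0.002 m and value of joint bush above 0.0105 m and value of joint flywheel between 6.203 and 6.363 rad and velocity of joint flywheel between -0.05 and 0.05 rad/s and velocity of joint slide between -0.005 and 0.005 m/s); the robot touches nothing.
It fails at once if the crank handle is forced: its sleeve bears on its spindle with more than 17 N (contact force between handle_sleeve and handle_spindle above 17 N).
It fails at once if the slide is forced or banged against a stop with more than 25 N, or the arm bumps the press, over 5 N (contact force between any of rear_stop, front_stop and slide above 25 N or contact force between the arm and press above 5 N).
It fails at once if the flywheel is turned while the slide is not fully in (over 2.5 mm short), before the stroke is done (value of joint flywheel between 0.3 and 6 rad and value of joint slide below 0.0575 m).
It fails at once if the flywheel is turned backwards from home or on past home into a second stroke (value of joint flywheel below -0.2 rad or value of joint flywheel above 6.55 rad).
It fails at once if another part on the bench (union nut, canister, carton, loose bush) is shifted by more than 20 mm (distance of any of union_nut, filter, carton, spare_bush from where it was at the start of the episode above 0.02 m).
It also fails if it takes over 72 s, if anything falls off the work surface, if the arm or the gripper's body presses on something with over 40 N, if the wrist force passes 120 N, or if a joint passes its speed limit or range.

### The arm

A 6-joint arm with a two-finger parallel gripper is mounted at the origin on the work surface. World frame = base frame: x ahead of the robot, y to its left, z up, the work surface at z = 0. Lengths are in m, angles in rad, forces in N, time in s.
With the tool pointing down it reaches from about 0.4 to 0.925 m from the base axis. Payload 12.5 kg.
Tool frame: the origin (TCP) lies at the very end of the fingers, on their centre line; the grasp point (between the pads) lies 19 mm behind it (pinch_z is the distance from the TCP to the grasp point, in m); x points along the fingers, y is the direction in which the jaws open and shut, and the axes are right-handed (so a half turn about x gives the same grasp; the last joint's range is limited). The gripper opens to 95 mm and grips with 3 to 60 N. Pads are 20 mm wide; open, the fingers measure 119 mm over their backs; the gripper's body (75 mm by 180 mm) begins 59 mm behind the grasp point.
Start: joints at [-1.368, 0.491, 1.559, -0, 1.092, -0.106], TCP at [0.19, -0.595, 0.215] pointing down, gripper open.
Joint ranges: [-3.1, 3.1], [-0.84, 2.19], [0.05, 2.79], [-1.13, 4.28], [0.06, 2.93], [-2.69, 2.69]. Speed limits (rad/s): [2.22, 2.22, 2.79, 3.14, 3.14, 3.14].

### API

Orientations are given as a unit quaternion [x, y, z, w].
In Python, from station import * gives the robot as it stands.
- The arm moves only by the tool apply_moves, never from a script. Its argument "steps" is a list of rows, each an object with "offset": the shift along the tool's x, y, z in m, a list of three; "twist": the turn about the tool's x in degrees; "claw": the finger opening in m, from 0 to 0.0951. In form: [{"offset": [tx, ty, tz], "twist": twist, "claw": claw}, ...]. A call has 1 to 12 rows; each row is the pose to reach, as a shift and turn from the pose commanded when the call began, along the tool's axes at that moment; what a row does not reach only later rows make up. A row lasts 1/10 s, in which the tool goes at most 50 mm and 8.59 degrees, less where a joint would pass 70% of its speed; a pose out of reach is approached as far as the arm can. A call with a gripper value outside its range is refused whole. The fingers move at their own pace and stop on an object; "newtons" is the grip in N (left out, the last holds). Time passes only in rows, so rows that repeat a pose let the fingers close. It gives the time, the measured TCP pose, the force and the opening at its end, in the units of the state.
- sense(): the state, without advancing time (a new reading comes with each control period).
- snapshot(name): name is "scene" or "top" or "wrist"; returns the picture (420x560x3 uint8, red, green, blue); there is no depth.
- get_calibration(name): a dict with "mtx" (3x3 intrinsics, pixels), "k1" (the pictures are not rectified: a ray, as slopes to the right and down, at radius r is drawn at 1 + k1 r^2 times it, then the intrinsics apply), "camera_from_world" (4x4, takes a point from world to camera coordinates); the wrist camera has in their place "T_tool_cam" (4x4, takes a point from camera to tool coordinates, whose origin is the TCP and whose axes are the tool frame's). Camera axes: x right, y down, z forward; pixel columns grow to the right and rows downward; lengths in m; the calibration is good to about 2 mm. A picture is of the moment at which its call begins: read the wrist's pose just before it. get_calibration takes no time and is no camera call.
- job_done(): hands the job in, once; it reports no verdict.
The state is a dict: "time": time; "qpos": joint angles; "joint_velocities": joint speeds; "effort": joint torques, N m; "tool_pos": TCP position; "orientation": TCP orientation; "wrist_force": force on the tool from outside, world axes, zero at the start; "ft_torque": the same for the moment, N m; "opening": finger opening in m.
Only numpy, scipy, OpenCV 4.12 (cv2) and the standard library are available. Lean on these libraries where they do the work, as an engineer would, in place of code of your own. Each camera call takes 0.05 s, during which the arm holds its last target. There are 200 camera calls.

## Working session

There is one attempt and no reset: what is moved stays moved. The work goes in short steps, Python scripts to look and compute and a tool call to move; the robot and the scene stay as the last step left them, time stands still between calls to the robot, and variables do not carry over. Pictures are saved under pics/ and viewed, about 8 in all and at most 12, crops included, and the job is handed in when it is done.

Besides the shell and the picture viewer there is one more tool, called after "Call:" as name(argument=value, ...) on one line, values as JSON. apply_moves: Moves the arm, as the interface text tells. Its arguments: {"type":"object","properties":{"steps":{"type":"array"},"newtons":{"type":"number"}},"required":["steps"]}

```bash
ls; mkdir -p pics; python3 - <<'E'
from station import *
import cv2,numpy as np
s=sense();print(s)
for n in("scene","top","wrist"):
    im=snapshot(n);cv2.imwrite(f"pics/{n}0.png",im[:,:,::-1]);c=get_calibration(n);print(n,{k:np.round(v,4).tolist() for k,v in c.items()})
a=cv2.imread("pics/scene0.png");b=cv2.imread("pics/top0.png")
E
```

```text
pics
{'time': 0.0, 'qpos': array([-1.36761080e+00,  4.91540505e-01,  1.55946464e+00, -1.34582652e-05,
        1.09171858e+00, -1.05591866e-01]), 'joint_velocities': array([-0.00023806, -0.00134405,  0.00100173,  0.00017455,  0.00075359,
        0.00082312]), 'effort': array([ 1.98044618e-04, -6.12655807e+01, -2.58183253e+01,  6.91563799e-02,
        4.81204432e-02, -6.84239831e-05]), 'tool_pos': array([ 0.18990497, -0.59518027,  0.21406836]), 'orientation': array([-0.69867208, -0.10913748,  0.69871953, -0.10833906]), 'wrist_force': array([ 0.27666336,  0.13551837, -0.95335727]), 'ft_torque': array([ 0.03920904,  0.00485994, -0.03636263]), 'opening': 0.095109823223156}
scene {'mtx': [[402.8287, 0.0, 278.8848], [0.0, 402.8287, 206.4259], [0.0, 0.0, 1.0]], 'k1': -0.1027, 'camera_from_world': [[0.9505, 0.3103, -0.0139, -0.4969], [0.184, -0.5987, -0.7796, 0.1154], [-0.2502, 0.7385, -0.6262, 1.0589], [0.0, 0.0, 0.0, 1.0]]}
top {'mtx': [[487.5515, 0.0, 271.7192], [0.0, 487.5515, 213.7885], [0.0, 0.0, 1.0]], 'k1': -0.1397, 'camera_from_world': [[0.0118, -0.9999, 0.0115, 0.0589], [-0.994, -0.013, -0.1084, 0.5201], [0.1086, -0.0101, -0.994, 1.1817], [0.0, 0.0, 0.0, 1.0]]}
wrist {'mtx': [[347.53, 0.0, 275.4564], [0.0, 347.53, 212.7258], [0.0, 0.0, 1.0]], 'k1': -0.0876, 'T_tool_cam': [[-0.0004, -0.2387, 0.9711, -0.1699], [1.0, -0.0006, 0.0002, 0.0004], [0.0005, 0.9711, 0.2387, -0.0657], [0.0, 0.0, 0.0, 1.0]]}
```

View pics/scene0.png

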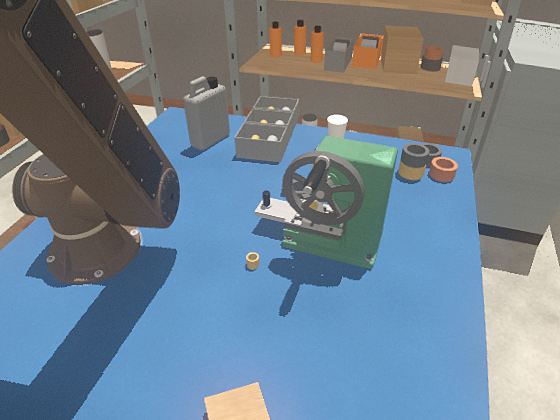

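View pics/top0.png

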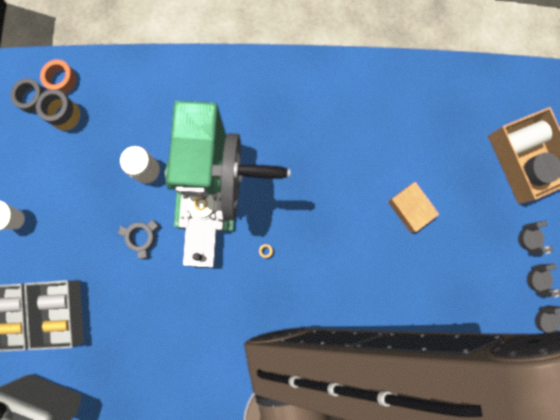

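The scene picture shows the knob at about (266,200) and the handle from (322,162) to (308,192). In the top picture the knob is at about (199,257), the handle runs from (242,170) to (289,173), the spare bush is at (265,251) and the nut at (139,237).

```bash
cat > h.py <<'E'
import numpy as np,cv2
from station import *
def ray(n,uv,T=None):
    c=get_calibration(n);K=np.array(c["mtx"])
    d=np.array([[c["k1"],0,0,0,0]],float)
    # model: xd = x(1+k1 r^2)
    p=cv2.undistortPoints(np.array([[uv]],float),K,d)[0,0]
    v=np.array([p[0],p[1],1.]);
    if n!="wrist": T=np.linalg.inv(np.array(c["camera_from_world"]))
    return T[:3,3],T[:3,:3]@v/np.linalg.norm(v)
def tri(r1,r2):
    (o1,d1),(o2,d2)=r1,r2
    t=np.linalg.lstsq(np.c_[d1,-d2],o2-o1,rcond=None)[0]
    a,b=o1+t[0]*d1,o2+t[1]*d2
    return (a+b)/2,np.linalg.norm(a-b)
def plane(r,z): o,d=r; return o+d*(z-o[2])/d[2]
E
python3 - <<'E'
from h import *
def comps(f,x0,y0,x1,y1,th):
    im=cv2.imread(f);g=im.max(2)[y0:y1,x0:x1]
    n,l,st,ce=cv2.connectedComponentsWithStats((g<th).astype(np.uint8))
    for i in range(1,n):
        if st[i,4]>12:
            ys,xs=np.nonzero(l==i);pts=np.c_[xs+x0,ys+y0].astype(float)
            m=pts.mean(0);w,v=np.linalg.eigh(np.cov((pts-m).T));p=(pts-m)@v[:,1]
            print(f,th,st[i].tolist(),m.round(1),'ends',(m+v[:,1]*p.min()).round(1),(m+v[:,1]*p.max()).round(1),'w',(4*np.sqrt(w[0])).round(1))
comps("pics/top0.png",185,245,215,268,70)
comps("pics/top0.png",244,160,300,185,50)
comps("pics/scene0.png",255,185,280,212,70)
comps("pics/scene0.png",295,150,335,205,45)
cr=lambda f,x,y,w,h:cv2.resize(cv2.imread(f)[y:y+h,x:x+w],(400,400),interpolation=cv2.INTER_CUBIC)
cv2.imwrite("pics/c1.png",np.hstack([cr("pics/top0.png",160,95,135,135+0),cr("pics/scene0.png",250,140,100,100)]))
print(ray("top",(285,172)),)
for n,uv in (("top",(265,251)),("scene",(252,265))):print("spare",plane(ray(n,uv),.03 if n=="top" else 0.0))
print("nut",plane(ray("top",(139,237)),.03))
E
```

```text
pics/top0.png 50 [0, 8, 42, 10, 203] [266.1 173.8] ends [285.1 172.9] [244.  174.8] w 8.7
(array([0.38797949, 0.07764507, 1.23039594]), array([ 0.19340045, -0.03614939, -0.98045371]))
spare [0.42686097 0.08081831 0.03      ]
spare [0.42626715 0.07781829 0.        ]
nut [0.45678677 0.3942696  0.03      ]
```

View pics/c1.png

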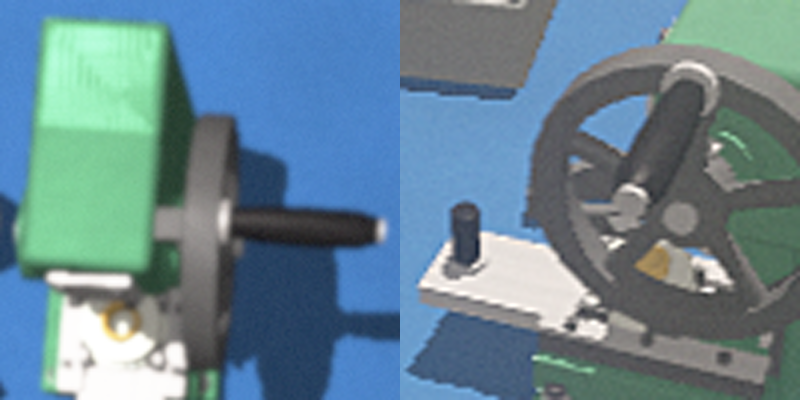

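The crop shows the handle sleeve between its silver collar and pale end cap, with the knob upright at scene (266,192)–(266,205).

```bash
python3 - <<'E'
from h import *
im=cv2.imread("pics/top0.png").max(2)[240:275,180:222];print(im[::2,::2])
t=lambda x,y:(160+x/2.963,95+y/2.963); s=lambda x,y:(250+(x-400)/4,140+y/4)
for nm,a,b in(("cap",t(381,231),s(630,198)),("inner",t(232,225),s(690,88))):print(nm,tri(ray("top",a),ray("scene",b)))
for u in (199,257),(200,256):print("knobtop",tri(ray("top",u),ray("scene",(266.3,192))))
E
```

```text
[[209 206 216 251 254 254 254 254 254 254 254 254 253 253 254 253 253 225
  102  95  95]
 [210 206 221 252 254 254 254 254 254 254 254 254 253 253 254 253 253 218
  100  96  95]
 [208 209 228 253 254 254 254 254 254 254 254 253 253 253 253 253 252 183
   97  95  96]
 [209 208 234 253 254 254 254 254 254 254 254 253 253 253 254 253 251 164
   95  96  96]
 [211 213 239 254 254 254 254 254 254 254 254 253 253 254 254 253 250 148
   93  91  95]
 [209 209 239 254 254 254 254 254 253 253 254 253 253 253 253 253 250 149
   96  93  95]
 [211 211 238 254 254 254 253 244 213 233 249 243 251 254 253 253 251 150
   95  97  97]
 [212 209 236 254 254 253 232 136 107  99 144 179 233 253 253 253 251 151
   95  95  97]
 [210 211 242 254 254 252 197 112  99  79  46  95 154 239 253 253 249 141
   97  95  96]
 [205 216 247 254 254 253 216 114  95  72  42  95 122 187 251 253 240 122
   92  93  99]
 [208 219 251 254 254 254 252 227 173 149 116 124 143 227 253 253 235 116
   98  92  96]
 [206 219 252 254 254 254 254 254 252 251 237 234 244 252 253 253 227 107
   97  97  91]
 [208 214 249 251 249 249 251 251 252 254 253 253 253 254 253 253 226 104
   97  93  94]
 [207 210 209 207 202 204 208 178 173 201 203 202 198 195 206 222 185 101
   95 101 101]
 [205 207 206 208 205 204 204 196 182 182 180 180 181 183 180 182 163 138
  139 139 140]
 [208 205 206 206 206 206 204 206 203 202 202 203 206 205 203 205 203 201
  201 202 202]
 [206 205 207 206 205 202 206 202 202 203 204 204 205 206 206 203 203 203
  205 206 205]
 [205 203 202 204 206 205 203 203 206 200 202 205 205 205 205 204 205 203
  205 207 207]]
cap (array([0.57119894, 0.03639114, 0.29558413]), np.float64(0.001310220729319783))
inner (array([0.57523001, 0.13493014, 0.29707107]), np.float64(0.004709944484941956))
knobtop (array([0.41087869, 0.23249622, 0.1144735 ]), np.float64(0.005633838147115085))
knobtop (array([0.41259856, 0.22966991, 0.11695928]), np.float64(0.004433061941278283))
```

```bash
python3 - <<'E'
from h import *
from scipy.spatial.transform import Rotation as R
s=sense();r=R.from_quat(s["orientation"]);M=r.as_matrix();print(M.round(3))
for z in (.11,.088):print(plane(ray("top",(196.5,256.5)),z))
def go(p):return (M.T@(np.array(p)-s["tool_pos"])).round(4)
tz=M[:,2];print("yaw of tool z",np.degrees(np.arctan2(tz[1],tz[0])),'joint1 deg',np.degrees(s["qpos"][[0,5]]))
for p in([.45,-.25,.25],[.40,.0,.25],[.37,.23,.25]):print(go(p))
E
```

```text
[[-0.     0.304 -0.953]
 [ 0.001 -0.953 -0.304]
 [-1.    -0.001 -0.   ]]
[0.40944432 0.23773546 0.11      ]
[0.4098658  0.24087898 0.088     ]
yaw of tool z -162.30994536716648 joint1 deg [-78.35961368  -6.04919562]
[-0.0356 -0.25   -0.3527]
[-0.0354 -0.5033 -0.381 ]
[-0.0352 -0.7316 -0.4224]
```

Call:
apply_moves(steps=[{"offset": [-0.036, -0.25, -0.353], "twist": -100, "claw": 0.06}, {"offset": [-0.036, -0.25, -0.353], "twist": -100, "claw": 0.06}, {"offset": [-0.036, -0.25, -0.353], "twist": -100, "claw": 0.06}, {"offset": [-0.036, -0.25, -0.353], "twist": -100, "claw": 0.06}, {"offset": [-0.036, -0.25, -0.353], "twist": -100, "claw": 0.06}, {"offset": [-0.036, -0.25, -0.353], "twist": -100, "claw": 0.06}, {"offset": [-0.036, -0.25, -0.353], "twist": -100, "claw": 0.06}, {"offset": [-0.036, -0.25, -0.353], "twist": -100, "claw": 0.06}, {"offset": [-0.036, -0.25, -0.353], "twist": -100, "claw": 0.06}, {"offset": [-0.036, -0.25, -0.353], "twist": -100, "claw": 0.06}, {"offset": [-0.036, -0.25, -0.353], "twist": -100, "claw": 0.06}])

```text
time: 1.25
tool_pos: [0.4509, -0.2488, 0.2506]
orientation: [0.392, 0.589, -0.392, 0.589]
wrist_force: [-0.2, -0.3, -0.3]
opening: 0.0599
```

```bash
cat >> h.py <<'E'
from scipy.spatial.transform import Rotation as R
def st():
    s=sense();M=R.from_quat(s["orientation"]).as_matrix();return s,M
def go(p):
    s,M=st();return (M.T@(np.array(p)-s["tool_pos"])).round(4)
def info():
    s,M=st();print("t",round(s["time"],2),"p",s["tool_pos"].round(4),"yaw_z",np.degrees(np.arctan2(M[1,2],M[0,2])).round(2),"F",s["wrist_force"].round(1),"T",s["ft_torque"].round(2),"op",round(s["opening"],4),"q6",np.degrees(s["qpos"][5]).round(1))
E
python3 -c "
from h import *
info()
for p in([.40,.0,.25],[.35,.22,.25]):print(go(p))"
```

```text
t 1.25 p [ 0.4509 -0.2488  0.2506] yaw_z -67.28 F [-0.2 -0.3 -0.3] T [-0.03 -0.09  0.05] op 0.0599 q6 -59.0
[ 0.0006  0.0492 -0.2492]
[ 0.0006  0.088  -0.4714]
```

Call:
apply_moves(steps=[{"offset": [0, 0.049, -0.249], "twist": -64, "claw": 0.06}, {"offset": [0, 0.049, -0.249], "twist": -64, "claw": 0.06}, {"offset": [0, 0.049, -0.249], "twist": -64, "claw": 0.06}, {"offset": [0, 0.049, -0.249], "twist": -64, "claw": 0.06}, {"offset": [0, 0.049, -0.249], "twist": -64, "claw": 0.06}, {"offset": [0, 0.088, -0.471], "twist": -64, "claw": 0.06}, {"offset": [0, 0.088, -0.471], "twist": -64, "claw": 0.06}, {"offset": [0, 0.088, -0.471], "twist": -64, "claw": 0.06}, {"offset": [0, 0.088, -0.471], "twist": -64, "claw": 0.06}, {"offset": [0, 0.088, -0.471], "twist": -64, "claw": 0.06}, {"offset": [0, 0.088, -0.471], "twist": -64, "claw": 0.06}, {"offset": [0, 0.088, -0.471], "twist": -64, "claw": 0.06}])

```text
time: 2.45
tool_pos: [0.3532, 0.2194, 0.2504]
orientation: [0.022, 0.707, -0.023, 0.707]
wrist_force: [0.5, -0.4, -0.3]
opening: 0.0596
```

```bash
python3 - <<'E'
from h import *
info()
s,M=st();T=np.eye(4);T[:3,:3]=M;T[:3,3]=s["tool_pos"]
w=snapshot("wrist")[:,:,::-1];v=snapshot("scene")[:,:,::-1]
np.save("pics/T1.npy",T@np.array(get_calibration("wrist")["T_tool_cam"]))
cv2.imwrite("pics/w1.png",w);cv2.imwrite("pics/s1.png",v)
cv2.imwrite("pics/m1.png",np.hstack([cv2.resize(w,(560,420)),v[60:270,120:360][:, :240].repeat(2,0)[:420,:240] if False else cv2.resize(v[40:250,180:300],(240,420))]))
E
```

```text
t 2.45 p [0.3532 0.2194 0.2504] yaw_z -3.66 F [ 0.5 -0.4 -0.3] T [ 0.12 -0.21  0.03] op 0.0596 q6 -63.6
```

View pics/m1.png

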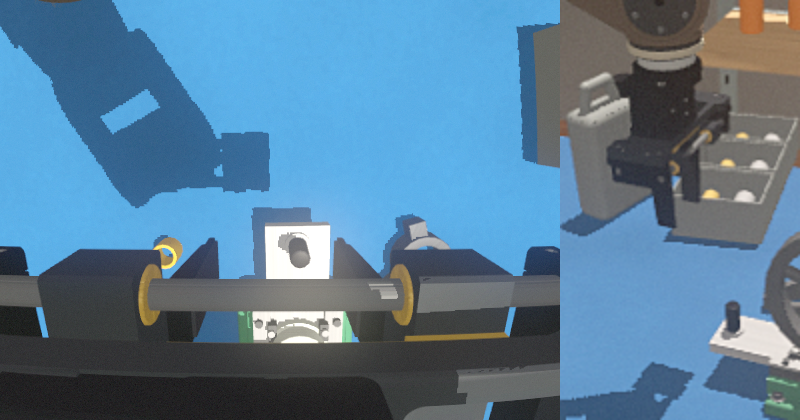

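The wrist view shows the knob top at about (300,258), standing on the pale slide plate whose edges run from (265,225) to (329,225). The scene crop shows no camera housing sticking out of the gripper.

```bash
python3 - <<'E'
from h import *
T=np.load("pics/T1.npy")
im=cv2.imread("pics/w1.png");g=im.max(2);mn=im.min(2)
k=(g[225:275,275:325]<75).astype(np.uint8)
for r in range(228,272,3):
    row=g[r,270:326];x=np.nonzero(row<90)[0];e=np.nonzero(mn[r,250:345]>150)[0]
    print(r,(x.min()+270,x.max()+270) if len(x) else None,'plate',e.min()+250 if len(e) else None,e.max()+250 if len(e) else None)
for u in((300,258),(299,257)):
  r=ray("wrist",u,T);print("z.11",plane(r,.11),"tri",tri(r,ray("top",(196.5,256.5))),tri(r,ray("scene",(266.3,192))))
for z in(.066,):
  for u in((265,226),(265,272),(329,226),(330,272)):print(plane(ray("wrist",u,T),z))
E
```

```text
228 None plate 265 330
231 None plate 265 330
234 None plate 265 329
237 None plate 265 329
240 None plate 265 329
243 None plate 265 329
246 None plate 265 329
249 None plate 265 329
252 None plate 265 329
255 None plate 266 329
258 None plate 266 329
261 None plate 266 329
264 None plate 266 329
267 None plate 266 329
270 None plate 266 329
z.11 [0.40770167 0.23839081 0.11      ] tri (array([0.40956238, 0.23852842, 0.10515982]), np.float64(0.00020683284413461852)) (array([0.40963525, 0.23938787, 0.10882986]), np.float64(0.0033023004709676765))
z.11 [0.40662662 0.23748823 0.11      ] tri (array([0.409457  , 0.23826406, 0.10306641]), np.float64(0.0009453543821899804)) (array([0.40918209, 0.238858  , 0.10875193]), np.float64(0.004633989157895509))
[0.38641703 0.20521119 0.066     ]
[0.4388123  0.20143223 0.066     ]
[0.39079189 0.27299886 0.066     ]
[0.44352274 0.27278457 0.066     ]
```

```bash
python3 -c "
from h import *
info()
for p in([.402,.2387,.13],[.402,.2387,.078]):print(go(p))"
```

```text
t 2.55 p [0.3537 0.2185 0.2505] yaw_z -3.81 F [ 0.  -0.4 -0.4] T [ 0.06 -0.15  0.03] op 0.0596 q6 -63.6
[0.1205 0.0234 0.0469]
[0.1725 0.0234 0.0469]
```

Call:
apply_moves(steps=[{"offset": [0.04, 0.023, 0.047], "twist": -1.5, "claw": 0.05}, {"offset": [0.08, 0.023, 0.047], "twist": -1.5, "claw": 0.05}, {"offset": [0.12, 0.023, 0.047], "twist": -1.5, "claw": 0.05}, {"offset": [0.14, 0.023, 0.047], "twist": -1.5, "claw": 0.05}, {"offset": [0.16, 0.023, 0.047], "twist": -1.5, "claw": 0.05}, {"offset": [0.172, 0.023, 0.047], "twist": -1.5, "claw": 0.05}, {"offset": [0.172, 0.023, 0.047], "twist": -1.5, "claw": 0.05}, {"offset": [0.172, 0.023, 0.047], "twist": -1.5, "claw": 0.015}, {"offset": [0.172, 0.023, 0.047], "twist": -1.5, "claw": 0.015}, {"offset": [0.172, 0.023, 0.047], "twist": -1.5, "claw": 0.015}, {"offset": [0.172, 0.023, 0.047], "twist": -1.5, "claw": 0.015}], newtons=20)

```text
time: 3.65
tool_pos: [0.4022, 0.2392, 0.0791]
orientation: [0.014, 0.707, -0.014, 0.707]
wrist_force: [-0.3, 0.2, -0.4]
opening: 0.0237
```

```bash
python3 -c "
from h import *
info()"
```

```text
t 3.65 p [0.4022 0.2392 0.0791] yaw_z -2.27 F [-0.3  0.2 -0.4] T [ 0.09 -0.17  0.02] op 0.0237 q6 -65.1
```

Call:
apply_moves(steps=[{"offset": [0, 0, 0], "twist": 0, "claw": 0.012}, {"offset": [0, 0, 0], "twist": 0, "claw": 0.012}, {"offset": [0, 0, 0], "twist": 0, "claw": 0.012}, {"offset": [0, 0, 0.002], "twist": 0, "claw": 0.012}, {"offset": [0, 0, 0.005], "twist": 0, "claw": 0.012}, {"offset": [0, 0, 0.009], "twist": 0, "claw": 0.012}, {"offset": [0, 0, 0.013], "twist": 0, "claw": 0.012}, {"offset": [0, 0, 0.017], "twist": 0, "claw": 0.012}, {"offset": [0, 0, 0.021], "twist": 0, "claw": 0.012}, {"offset": [0, 0, 0.025], "twist": 0, "claw": 0.012}, {"offset": [0, 0, 0.028], "twist": 0, "claw": 0.012}, {"offset": [0, 0, 0.03], "twist": 0, "claw": 0.012}])

```text
time: 4.85
tool_pos: [0.4317, 0.2381, 0.079]
orientation: [0.014, 0.707, -0.014, 0.707]
wrist_force: [-4.6, 1.6, 8.3]
opening: 0.0197
```

```bash
python3 -c "
from h import *
info()"
```

```text
t 4.85 p [0.4317 0.2381 0.079 ] yaw_z -2.26 F [-4.6  1.6  8.3] T [0.39 0.48 0.04] op 0.0197 q6 -66.6
```

Call:
apply_moves(steps=[{"offset": [0, 0, 0.002], "twist": 0, "claw": 0.012}, {"offset": [0, 0, 0.004], "twist": 0, "claw": 0.012}, {"offset": [0, 0, 0.006], "twist": 0, "claw": 0.012}, {"offset": [0, 0, 0.008], "twist": 0, "claw": 0.012}, {"offset": [0, 0, 0.009], "twist": 0, "claw": 0.012}, {"offset": [0, 0, 0.01], "twist": 0, "claw": 0.012}])

```text
time: 5.45
tool_pos: [0.4415, 0.2376, 0.079]
orientation: [0.014, 0.707, -0.014, 0.707]
wrist_force: [-5.1, 1.1, 8.2]
opening: 0.0195
```

```bash
python3 -c "
from h import *
info()"
```

```text
t 5.45 p [0.4415 0.2376 0.079 ] yaw_z -2.26 F [-5.1  1.1  8.2] T [ 0.28  0.48 -0.02] op 0.0195 q6 -67.0
```

Call:
apply_moves(steps=[{"offset": [0, 0, 0.0005], "twist": 0, "claw": 0.012}, {"offset": [0, 0, 0.001], "twist": 0, "claw": 0.012}, {"offset": [0, 0, 0.0015], "twist": 0, "claw": 0.012}, {"offset": [0, 0, 0.002], "twist": 0, "claw": 0.012}])

```text
time: 5.85
tool_pos: [0.4435, 0.2375, 0.079]
orientation: [0.014, 0.707, -0.014, 0.707]
wrist_force: [-3.0, 0.1, 9.3]
opening: 0.0195
```

Call:
apply_moves(steps=[{"offset": [0, 0, 0.0005], "twist": 0, "claw": 0.012}, {"offset": [0, 0, 0.001], "twist": 0, "claw": 0.012}, {"offset": [0, 0, 0.0015], "twist": 0, "claw": 0.012}])

```text
time: 6.15
tool_pos: [0.445, 0.2375, 0.079]
orientation: [0.014, 0.707, -0.014, 0.707]
wrist_force: [-4.3, -0.2, 9.5]
opening: 0.02
```

Call:
apply_moves(steps=[{"offset": [0, 0, 0.0005], "twist": 0, "claw": 0.012}, {"offset": [0, 0, 0.001], "twist": 0, "claw": 0.012}, {"offset": [0, 0, 0.0015], "twist": 0, "claw": 0.012}, {"offset": [0, 0, 0.002], "twist": 0, "claw": 0.012}])

```text
time: 6.55
tool_pos: [0.447, 0.2374, 0.079]
orientation: [0.014, 0.707, -0.014, 0.707]
wrist_force: [-3.4, 1.2, 8.3]
opening: 0.0195
```

Call:
apply_moves(steps=[{"offset": [0, 0, 0.0005], "twist": 0, "claw": 0.012}, {"offset": [0, 0, 0.001], "twist": 0, "claw": 0.012}, {"offset": [0, 0, 0.0015], "twist": 0, "claw": 0.012}])

```text
time: 6.85
tool_pos: [0.4483, 0.2373, 0.079]
orientation: [0.014, 0.707, -0.014, 0.707]
wrist_force: [-6.2, 0.9, 10.7]
opening: 0.0193
```

Call:
apply_moves(steps=[{"offset": [0, 0, 0.0004], "twist": 0, "claw": 0.012}, {"offset": [0, 0, 0.0004], "twist": 0, "claw": 0.012}])

```text
time: 7.05
tool_pos: [0.4484, 0.2373, 0.079]
orientation: [0.014, 0.708, -0.014, 0.706]
wrist_force: [-7.0, 0.4, 9.5]
opening: 0.0197
```

Call:
apply_moves(steps=[{"offset": [0, 0, 0.0004], "twist": 0, "claw": 0.012}, {"offset": [0, 0, 0.0004], "twist": 0, "claw": 0.012}])

```text
time: 7.25
tool_pos: [0.4485, 0.2373, 0.079]
orientation: [0.014, 0.708, -0.014, 0.706]
wrist_force: [-8.8, 1.9, 11.2]
opening: 0.0197
```

Call:
apply_moves(steps=[{"offset": [0, 0, 0.0005], "twist": 0, "claw": 0.012}, {"offset": [0, 0, 0.0009], "twist": 0, "claw": 0.012}, {"offset": [0, 0, 0.0009], "twist": 0, "claw": 0.012}, {"offset": [0, 0, 0.0009], "twist": 0, "claw": 0.012}, {"offset": [0, 0, 0.0009], "twist": 0, "claw": 0.012}])

```text
time: 7.75
tool_pos: [0.4486, 0.2372, 0.079]
orientation: [0.014, 0.708, -0.014, 0.706]
wrist_force: [-11.9, 2.6, 14.2]
opening: 0.0196
```

```bash
python3 - <<'E'
from h import *
info()
v=snapshot("scene")[:,:,::-1];cv2.imwrite("pics/s2.png",v)
cv2.imwrite("pics/s2c.png",cv2.resize(v[90:270,220:400],(600,600),interpolation=cv2.INTER_CUBIC))
E
```

```text
t 7.75 p [0.4486 0.2372 0.079 ] yaw_z -2.26 F [-11.9   2.6  14.2] T [ 0.67  1.73 -0.01] op 0.0196 q6 -67.4
```

View pics/s2c.png

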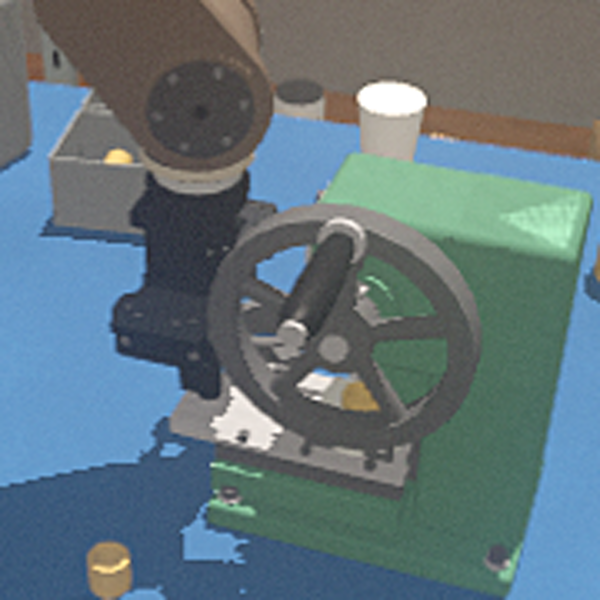

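The slide bears on its stop: the TCP stopped advancing while Fx rose to about 12 N, and the position agrees with fully in. Next I release and back away from the wheel.

Call:
apply_moves(steps=[{"offset": [0, 0, -0.0006], "twist": 0, "claw": 0.012}, {"offset": [0, 0, -0.0012], "twist": 0, "claw": 0.012}, {"offset": [0, 0, -0.0012], "twist": 0, "claw": 0.05}, {"offset": [0, 0, -0.0012], "twist": 0, "claw": 0.05}, {"offset": [0, 0, -0.0012], "twist": 0, "claw": 0.05}, {"offset": [0, 0, -0.0012], "twist": 0, "claw": 0.05}, {"offset": [0, 0, -0.0012], "twist": 0, "claw": 0.05}])

```text
time: 8.5
tool_pos: [0.4495, 0.2372, 0.0785]
orientation: [0.014, 0.707, -0.014, 0.707]
wrist_force: [-0.1, 1.3, -0.2]
opening: 0.049
```

```bash
python3 - <<'E'
from h import *
info()
s,M=st()
# candidate handle axis (world)
u=np.array([.9993,-.0384,0]);v=np.array([.0384,.9993,0])
# measured cap & inner
cap=np.array([.5712,.0364,.2956]);inn=np.array([.5752,.1349,.2971])
o=inn+.095*v;print("origin est",o, (cap+.2*v))
g=(inn-.082*v+.005*v);print("grip pt",g)
for p in([.405,.239,.079],[.405,.239,.40],[.50,.10,.40],[.572,.055,.40]):print(p,go(p))
E
```

```text
t 8.5 p [0.4495 0.2372 0.0785] yaw_z -2.27 F [-0.1  1.3 -0.2] T [ 0.12 -0.13  0.01] op 0.049 q6 -67.3
origin est [0.578848  0.2298335 0.2971   ] [0.57888 0.23626 0.2956 ]
grip pt [0.5722432 0.0579539 0.2971   ]
[0.405, 0.239, 0.079] [-0.0005  0.     -0.0445]
[0.405, 0.239, 0.4] [-0.3215 -0.     -0.0445]
[0.5, 0.1, 0.4] [-0.3215 -0.1351  0.0559]
[0.572, 0.055, 0.4] [-0.3215 -0.1772  0.1296]
```

Call:
apply_moves(steps=[{"offset": [0, 0, -0.02], "twist": 0, "claw": 0.05}, {"offset": [0, 0, -0.045], "twist": 0, "claw": 0.05}, {"offset": [-0.05, 0, -0.045], "twist": 0, "claw": 0.05}, {"offset": [-0.1, 0, -0.045], "twist": 0, "claw": 0.05}, {"offset": [-0.15, 0, -0.045], "twist": 8, "claw": 0.05}, {"offset": [-0.2, 0, -0.045], "twist": 16, "claw": 0.05}, {"offset": [-0.25, 0, -0.045], "twist": 24, "claw": 0.05}, {"offset": [-0.3, 0, -0.045], "twist": 32, "claw": 0.06}, {"offset": [-0.322, 0, -0.045], "twist": 40, "claw": 0.06}, {"offset": [-0.322, -0.045, -0.01], "twist": 48, "claw": 0.06}, {"offset": [-0.322, -0.08, 0.02], "twist": 56, "claw": 0.06}, {"offset": [-0.322, -0.08, 0.02], "twist": 60, "claw": 0.06}])

```text
time: 9.7
tool_pos: [0.4685, 0.1533, 0.4002]
orientation: [0.368, 0.603, -0.369, 0.604]
wrist_force: [-0.5, 0.2, -0.5]
opening: 0.06
```

```bash
python3 -c "
from h import *
info()
for p in([.5725,.062,.40],[.5725,.062,.34]):print(go(p))"
```

```text
t 9.7 p [0.4685 0.1533 0.4002] yaw_z -62.77 F [-0.5  0.2 -0.5] T [ 0.03 -0.08 -0.04] op 0.06 q6 -16.8
[0.0003 0.0507 0.1288]
[0.0603 0.0508 0.1287]
```

Call:
apply_moves(steps=[{"offset": [0, 0.02, 0.04], "twist": 8, "claw": 0.06}, {"offset": [0, 0.04, 0.08], "twist": 16, "claw": 0.06}, {"offset": [0, 0.051, 0.129], "twist": 24, "claw": 0.06}, {"offset": [0.02, 0.051, 0.129], "twist": 29.5, "claw": 0.06}, {"offset": [0.04, 0.051, 0.129], "twist": 29.5, "claw": 0.06}, {"offset": [0.06, 0.051, 0.129], "twist": 29.5, "claw": 0.06}, {"offset": [0.06, 0.051, 0.129], "twist": 29.5, "claw": 0.06}])

```text
time: 10.4
tool_pos: [0.5706, 0.0659, 0.3381]
orientation: [-0.507, -0.493, 0.509, -0.491]
wrist_force: [0.2, 0.1, -0.0]
opening: 0.0602
```

```bash
python3 - <<'E'
from h import *
info()
s,M=st();T=np.eye(4);T[:3,:3]=M;T[:3,3]=s["tool_pos"]
w=snapshot("wrist")[:,:,::-1];v=snapshot("scene")[:,:,::-1]
np.save("pics/T2.npy",T@np.array(get_calibration("wrist")["T_tool_cam"]))
cv2.imwrite("pics/w2.png",w);cv2.imwrite("pics/s3.png",v)
cv2.imwrite("pics/m2.png",np.hstack([w,cv2.resize(v[60:270,240:360],(240,420))]))
E
```

```text
t 10.4 p [0.5706 0.0659 0.3381] yaw_z -91.78 F [ 0.2  0.1 -0. ] T [-0.04 -0.13 -0.02] op 0.0602 q6 1.8
```

View pics/m2.png

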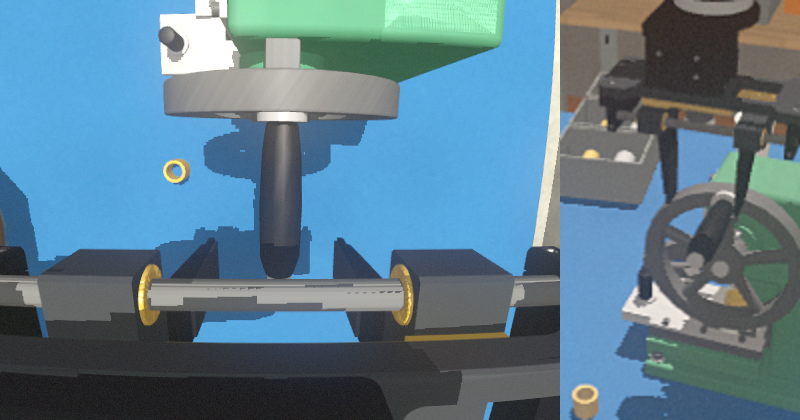

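In the wrist view the handle runs from (285,122) to about (277,277), almost midway between the fingers. The knob is at (170,40) with the slide in.

```bash
python3 - <<'E'
from h import *
T=np.load("pics/T2.npy");im=cv2.imread("pics/w2.png").max(2)
for r in (135,160,190,220,250,270):
    x=np.nonzero(im[r,240:325]<80)[0]+240;a,b=x.min(),x.max();c=(a+b)/2
    # silhouette half-width check
    print(r,a,b,plane(ray("wrist",(c,r),T),.295).round(4),(plane(ray("wrist",(b,r),T),.295)-plane(ray("wrist",(a,r),T),.295))[:2].round(4))
print("end",plane(ray("wrist",(279,277),T),.30))
print(plane(ray("wrist",(282,120),T),.295))
info()
E
```

```text
135 265 297 [0.575  0.1274 0.295 ] [ 0.0192 -0.0006]
160 263 267 [0.5648 0.1127 0.295 ] [ 0.0024 -0.0001]
190 261 261 [0.5616 0.0942 0.295 ] [0. 0.]
220 260 261 [0.5605 0.0749 0.295 ] [ 0.0006 -0.    ]
250 260 298 [0.5717 0.0544 0.295 ] [ 0.0247 -0.0007]
270 265 292 [0.5709 0.0405 0.295 ] [ 0.0178 -0.0005]
end [0.5711436  0.03770284 0.3       ]
[0.57584128 0.13616751 0.295     ]
t 10.5 p [0.5715 0.0661 0.3411] yaw_z -91.77 F [-0.1  0.4  0. ] T [-0.03 -0.11 -0.01] op 0.0597 q6 1.8
```

Call:
apply_moves(steps=[{"offset": [0.025, 0, 0], "twist": 0, "claw": 0.055}, {"offset": [0.045, 0, 0], "twist": 0, "claw": 0.05}, {"offset": [0.058, 0, 0], "twist": 0, "claw": 0.04}, {"offset": [0.064, 0, 0], "twist": 0, "claw": 0.035}, {"offset": [0.064, 0, 0], "twist": 0, "claw": 0.03}, {"offset": [0.064, 0, 0], "twist": 0, "claw": 0.03}], newtons=10)

```text
time: 11.1
tool_pos: [0.5718, 0.0661, 0.2776]
orientation: [0.508, 0.492, -0.507, 0.493]
wrist_force: [-0.3, 0.6, -0.6]
opening: 0.0308
```

Call:
apply_moves(steps=[{"offset": [0, 0, 0], "twist": 0, "claw": 0.027}, {"offset": [0, 0, 0], "twist": 0, "claw": 0.02}, {"offset": [0, 0, 0], "twist": 0, "claw": 0.02}, {"offset": [0, 0, 0], "twist": 0, "claw": 0.02}], newtons=10)

```text
time: 11.5
tool_pos: [0.5719, 0.0661, 0.2772]
orientation: [0.508, 0.492, -0.507, 0.493]
wrist_force: [2.7, -0.1, 3.2]
opening: 0.0249
```

```bash
python3 -c "
from h import *
info();s,M=st();print(M.round(4))"
```

```text
t 11.5 p [0.5719 0.0661 0.2772] yaw_z -91.78 F [ 2.7 -0.1  3.2] T [ 0.04 -0.61 -0.1 ] op 0.0249 q6 1.8
[[ 1.800e-03  9.995e-01 -3.100e-02]
 [-1.000e-04 -3.100e-02 -9.995e-01]
 [-1.000e+00  1.800e-03  0.000e+00]]
```

```bash
python3 - <<'E'
import numpy as np
for c in range(15):
    t0=np.radians(24*c);t=np.radians(24*c+2*np.arange(1,13))
    dx=80*(np.cos(t0)-np.cos(t));dy=-80*(np.sin(t)-np.sin(t0))
    print(24*c,[(round(a,1),round(b,1)) for a,b in zip(dx.tolist(),dy.tolist())])
E
```

```text
0 [(0.0, -2.8), (0.2, -5.6), (0.4, -8.4), (0.8, -11.1), (1.2, -13.9), (1.7, -16.6), (2.4, -19.4), (3.1, -22.1), (3.9, -24.7), (4.8, -27.4), (5.8, -30.0), (6.9, -32.5)]
24 [(1.2, -2.5), (2.4, -5.0), (3.8, -7.5), (5.2, -9.9), (6.8, -12.2), (8.4, -14.5), (10.0, -16.7), (11.8, -18.9), (13.6, -21.0), (15.5, -23.0), (17.5, -25.0), (19.6, -26.9)]
48 [(2.1, -1.8), (4.3, -3.6), (6.5, -5.3), (8.8, -6.9), (11.1, -8.4), (13.5, -9.8), (16.0, -11.2), (18.5, -12.5), (21.0, -13.6), (23.6, -14.7), (26.2, -15.7), (28.8, -16.6)]
72 [(2.7, -0.8), (5.4, -1.5), (8.1, -2.2), (10.8, -2.7), (13.6, -3.1), (16.4, -3.5), (19.1, -3.7), (21.9, -3.9), (24.7, -3.9), (27.5, -3.9), (30.3, -3.7), (33.1, -3.5)]
96 [(2.8, 0.3), (5.5, 0.8), (8.3, 1.3), (11.0, 1.9), (13.7, 2.7), (16.4, 3.5), (19.0, 4.4), (21.6, 5.4), (24.2, 6.5), (26.7, 7.7), (29.2, 8.9), (31.6, 10.3)]
120 [(2.4, 1.4), (4.7, 3.0), (7.0, 4.6), (9.3, 6.2), (11.4, 8.0), (13.5, 9.8), (15.6, 11.7), (17.5, 13.7), (19.5, 15.8), (21.3, 17.9), (23.0, 20.0), (24.7, 22.3)]
144 [(1.6, 2.3), (3.1, 4.6), (4.6, 7.0), (5.9, 9.5), (7.2, 12.0), (8.4, 14.5), (9.5, 17.1), (1
[... 779 characters left out ...]
-8.4, 0.4), (-11.2, 0.4), (-13.9, 0.2), (-16.7, -0.0), (-19.5, -0.3), (-22.3, -0.8), (-25.0, -1.3), (-27.7, -1.9), (-30.4, -2.7), (-33.1, -3.5)]
288 [(-2.6, -0.9), (-5.2, -1.9), (-7.8, -3.0), (-10.3, -4.2), (-12.8, -5.4), (-15.3, -6.8), (-17.7, -8.2), (-20.0, -9.8), (-22.3, -11.4), (-24.5, -13.0), (-26.7, -14.8), (-28.8, -16.6)]
312 [(-2.0, -1.9), (-4.0, -3.9), (-5.9, -5.9), (-7.8, -8.0), (-9.5, -10.2), (-11.2, -12.4), (-12.8, -14.7), (-14.3, -17.1), (-15.8, -19.5), (-17.1, -21.9), (-18.4, -24.4), (-19.6, -26.9)]
336 [(-1.1, -2.6), (-2.1, -5.2), (-3.0, -7.8), (-3.8, -10.5), (-4.5, -13.2), (-5.2, -15.9), (-5.7, -18.6), (-6.1, -21.4), (-6.5, -24.2), (-6.7, -27.0), (-6.9, -29.7), (-6.9, -32.5)]
```

Call:
apply_moves(steps=[{"offset": [0, 0, 0], "twist": 0, "claw": 0.015}, {"offset": [0, -0.001, 0], "twist": 0, "claw": 0.015}, {"offset": [0, -0.0025, 0], "twist": 0, "claw": 0.015}, {"offset": [0.0001, -0.004, 0], "twist": 0, "claw": 0.015}, {"offset": [0.0002, -0.0056, 0], "twist": 0, "claw": 0.015}], newtons=20)

```text
time: 12.0
tool_pos: [0.5672, 0.0663, 0.2771]
orientation: [0.509, 0.491, -0.507, 0.493]
wrist_force: [5.6, 1.9, 5.3]
opening: 0.0246
```

```bash
cat >> h.py <<'E'
def fr(c=None):
    s,M=st();p=s["tool_pos"];c=np.array(c if c is not None else [.572,.2772-.08])
    d=np.array([p[0],p[2]])-c;th=np.arctan2(-d[0],d[1])%(2*np.pi);r=np.array([-np.sin(th),np.cos(th)]);t=np.array([-np.cos(th),-np.sin(th)])
    F=s["wrist_force"][[0,2]];print("deg",np.degrees(th).round(1),"R",np.hypot(*d).round(4),"Frad",(F@r).round(1),"Ftan",(F@t).round(1),"Fy",s["wrist_force"][1].round(1),"|F|",np.linalg.norm(s["wrist_force"]).round(1),"y",p[1].round(4),"t",round(s["time"],1),"op",round(s["opening"],4))
E
python3 -c "
from h import *
fr();info()"
```

```text
deg 3.4 R 0.08 Frad 5.0 Ftan -5.9 Fy 1.9 |F| 8.0 y 0.0663 t 12.0 op 0.0246
t 12.0 p [0.5672 0.0663 0.2771] yaw_z -91.78 F [5.6 1.9 5.3] T [ 0.2  -0.92 -0.04] op 0.0246 q6 1.8
```

Call:
apply_moves(steps=[{"offset": [-0.0002, -0.0028, 0], "twist": 0, "claw": 0.015}, {"offset": [0, -0.0055, 0], "twist": 0, "claw": 0.015}, {"offset": [0.0002, -0.0083, -0.0001], "twist": 0, "claw": 0.015}, {"offset": [0.0007, -0.011, -0.0002], "twist": 0, "claw": 0.015}, {"offset": [0.0014, -0.0138, -0.0003], "twist": 0, "claw": 0.015}])

```text
time: 12.5
tool_pos: [0.5515, 0.067, 0.2748]
orientation: [-0.507, -0.492, 0.508, -0.492]
wrist_force: [0.8, 0.9, 1.0]
opening: 0.0249
```

```bash
python3 -c "
from h import *
fr();info()"
```

```text
deg 14.8 R 0.0802 Frad 0.8 Ftan -1.1 Fy 0.9 |F| 1.6 y 0.067 t 12.5 op 0.0249
t 12.5 p [0.5515 0.067  0.2748] yaw_z -91.77 F [0.8 0.9 1. ] T [ 0.09 -0.4  -0.08] op 0.0249 q6 1.9
```

Call:
apply_moves(steps=[{"offset": [0.0007, -0.0027, 0], "twist": 0, "claw": 0.015}, {"offset": [0.0015, -0.0053, 0], "twist": 0, "claw": 0.015}, {"offset": [0.0024, -0.008, -0.0001], "twist": 0, "claw": 0.015}, {"offset": [0.0034, -0.0106, -0.0001], "twist": 0, "claw": 0.015}, {"offset": [0.0045, -0.0131, -0.0001], "twist": 0, "claw": 0.015}, {"offset": [0.0057, -0.0156, -0.0002], "twist": 0, "claw": 0.015}, {"offset": [0.0069, -0.0181, -0.0002], "twist": 0, "claw": 0.015}, {"offset": [0.0083, -0.0206, -0.0002], "twist": 0, "claw": 0.015}, {"offset": [0.0097, -0.023, -0.0003], "twist": 0, "claw": 0.015}, {"offset": [0.0113, -0.0253, -0.0003], "twist": 0, "claw": 0.015}])

```text
time: 13.5
tool_pos: [0.5269, 0.0681, 0.2637]
orientation: [0.508, 0.492, -0.507, 0.492]
wrist_force: [4.2, 4.0, -1.6]
opening: 0.0243
```

```bash
python3 -c "
from h import *
fr()"
```

```text
deg 34.1 R 0.0804 Frad -3.7 Ftan -2.6 Fy 4.0 |F| 6.1 y 0.0681 t 13.5 op 0.0243
```

```bash
cat >> h.py <<'E'
def gen(t0,n=12,step=2,cin=0,dz=0,kz=.01):
    # target table (mm) from commanded angle t0 (deg), ramping in an inward correction cin and dz (mm)
    a=np.radians(t0);o=[]
    for i in range(1,n+1):
        t=np.radians(t0+step*i);f=min(1,i/4)
        dx=80*(np.cos(a)-np.cos(t))+f*cin*np.cos(t);dy=-80*(np.sin(t)-np.sin(a))+f*cin*np.sin(t)
        o.append((round(dx,1),round(dy,1),round(kz*dy+f*dz,1)))
    print(t0,o)
E
python3 -c "
from h import *
gen(34,12,2,.6,-.7)"
```

```text
34 [(np.float64(1.7), np.float64(-2.2), np.float64(-0.2)), (np.float64(3.5), np.float64(-4.3), np.float64(-0.4)), (np.float64(5.4), np.float64(-6.4), np.float64(-0.6)), (np.float64(7.3), np.float64(-8.4), np.float64(-0.8)), (np.float64(9.2), np.float64(-10.4), np.float64(-0.8)), (np.float64(11.2), np.float64(-12.4), np.float64(-0.8)), (np.float64(13.2), np.float64(-14.3), np.float64(-0.8)), (np.float64(15.3), np.float64(-16.1), np.float64(-0.9)), (np.float64(17.4), np.float64(-17.8), np.float64(-0.9)), (np.float64(19.7), np.float64(-19.5), np.float64(-0.9)), (np.float64(21.9), np.float64(-21.1), np.float64(-0.9)), (np.float64(24.2), np.float64(-22.6), np.float64(-0.9))]
```

Call:
apply_moves(steps=[{"offset": [0.0017, -0.0022, -0.0002], "twist": 0, "claw": 0.015}, {"offset": [0.0035, -0.0043, -0.0004], "twist": 0, "claw": 0.015}, {"offset": [0.0054, -0.0064, -0.0006], "twist": 0, "claw": 0.015}, {"offset": [0.0073, -0.0084, -0.0008], "twist": 0, "claw": 0.015}, {"offset": [0.0092, -0.0104, -0.0008], "twist": 0, "claw": 0.015}, {"offset": [0.0112, -0.0124, -0.0008], "twist": 0, "claw": 0.015}, {"offset": [0.0132, -0.0143, -0.0008], "twist": 0, "claw": 0.015}, {"offset": [0.0153, -0.0161, -0.0009], "twist": 0, "claw": 0.015}, {"offset": [0.0174, -0.0178, -0.0009], "twist": 0, "claw": 0.015}, {"offset": [0.0197, -0.0195, -0.0009], "twist": 0, "claw": 0.015}, {"offset": [0.0219, -0.0211, -0.0009], "twist": 0, "claw": 0.015}, {"offset": [0.0242, -0.0226, -0.0009], "twist": 0, "claw": 0.015}])

```text
time: 14.7
tool_pos: [0.5042, 0.0694, 0.2394]
orientation: [-0.508, -0.492, 0.508, -0.492]
wrist_force: [3.2, -5.3, 0.0]
opening: 0.0245
```

```bash
sed -i 's/print(t0,o)/print(t0,np.array(o).tolist())/' h.py; python3 -c "
from h import *
fr();gen(58,12,2,0,0);gen(58,12,2,.4,-.5);gen(58,12,2,-.4,-.5)"
```

```text
deg 58.1 R 0.0799 Frad -2.7 Ftan -1.7 Fy -5.3 |F| 6.2 y 0.0694 t 14.7 op 0.0245
58 [[2.4, -1.4, -0.0], [4.8, -2.8, -0.0], [7.3, -4.1, -0.0], [9.9, -5.2, -0.1], [12.4, -6.3, -0.1], [15.0, -7.3, -0.1], [17.7, -8.2, -0.1], [20.3, -9.1, -0.1], [23.0, -9.8, -0.1], [25.8, -10.4, -0.1], [28.5, -10.9, -0.1], [31.3, -11.4, -0.1]]
58 [[2.4, -1.4, -0.1], [4.9, -2.6, -0.3], [7.5, -3.8, -0.4], [10.0, -4.9, -0.5], [12.6, -6.0, -0.6], [15.2, -7.0, -0.6], [17.8, -7.9, -0.6], [20.5, -8.7, -0.6], [23.1, -9.4, -0.6], [25.8, -10.0, -0.6], [28.6, -10.5, -0.6], [31.3, -11.0, -0.6]]
58 [[2.3, -1.5, -0.1], [4.7, -3.0, -0.3], [7.2, -4.3, -0.4], [9.7, -5.6, -0.6], [12.3, -6.7, -0.6], [14.9, -7.7, -0.6], [17.5, -8.6, -0.6], [20.2, -9.4, -0.6], [22.9, -10.2, -0.6], [25.7, -10.8, -0.6], [28.4, -11.3, -0.6], [31.2, -11.8, -0.6]]
```

Call:
apply_moves(steps=[{"offset": [0.0024, -0.0014, 0.0001], "twist": 0, "claw": 0.015}, {"offset": [0.0049, -0.0026, 0.0002], "twist": 0, "claw": 0.015}, {"offset": [0.0075, -0.0038, 0.0003], "twist": 0, "claw": 0.015}, {"offset": [0.01, -0.0049, 0.0004], "twist": 0, "claw": 0.015}, {"offset": [0.0126, -0.006, 0.0004], "twist": 0, "claw": 0.015}, {"offset": [0.0152, -0.007, 0.0004], "twist": 0, "claw": 0.015}, {"offset": [0.0178, -0.0079, 0.0004], "twist": 0, "claw": 0.015}, {"offset": [0.0205, -0.0087, 0.0004], "twist": 0, "claw": 0.015}, {"offset": [0.0231, -0.0094, 0.0004], "twist": 0, "claw": 0.015}, {"offset": [0.0258, -0.01, 0.0004], "twist": 0, "claw": 0.015}, {"offset": [0.0286, -0.0105, 0.0004], "twist": 0, "claw": 0.015}, {"offset": [0.0313, -0.011, 0.0004], "twist": 0, "claw": 0.015}], newtons=24)

```text
time: 15.9
tool_pos: [0.4932, 0.0697, 0.208]
orientation: [0.508, 0.492, -0.508, 0.492]
wrist_force: [1.9, 0.2, 1.9]
opening: 0.0246
```

```bash
python3 -c "
from h import *
fr();gen(82,12,1.5,0,0);gen(82,12,1.5,.4,0)"
```

```text
deg 82.2 R 0.0795 Frad -1.7 Ftan -2.1 Fy 0.2 |F| 2.7 y 0.0697 t 15.9 op 0.0246
82 [[2.1, -0.3, -0.0], [4.2, -0.5, -0.0], [6.2, -0.6, -0.0], [8.3, -0.7, -0.0], [10.4, -0.8, -0.0], [12.5, -0.8, -0.0], [14.6, -0.7, -0.0], [16.7, -0.6, -0.0], [18.8, -0.4, -0.0], [20.9, -0.2, -0.0], [23.0, 0.1, 0.0], [25.0, 0.4, 0.0]]
82 [[2.1, -0.2, -0.0], [4.2, -0.3, -0.0], [6.3, -0.3, -0.0], [8.4, -0.3, -0.0], [10.4, -0.4, -0.0], [12.5, -0.4, -0.0], [14.6, -0.3, -0.0], [16.7, -0.2, -0.0], [18.8, -0.0, -0.0], [20.8, 0.2, 0.0], [22.9, 0.5, 0.0], [25.0, 0.8, 0.0]]
```

Call:
apply_moves(steps=[{"offset": [0.0021, -0.0002, 0], "twist": 0, "claw": 0.015}, {"offset": [0.0042, -0.0003, 0], "twist": 0, "claw": 0.015}, {"offset": [0.0063, -0.0003, 0], "twist": 0, "claw": 0.015}, {"offset": [0.0084, -0.0003, 0], "twist": 0, "claw": 0.015}, {"offset": [0.0104, -0.0004, 0], "twist": 0, "claw": 0.015}, {"offset": [0.0125, -0.0004, 0], "twist": 0, "claw": 0.015}, {"offset": [0.0146, -0.0003, 0], "twist": 0, "claw": 0.015}, {"offset": [0.0167, -0.0002, 0], "twist": 0, "claw": 0.015}, {"offset": [0.0188, 0, 0], "twist": 0, "claw": 0.015}, {"offset": [0.0208, 0.0002, 0], "twist": 0, "claw": 0.015}, {"offset": [0.0229, 0.0005, 0], "twist": 0, "claw": 0.015}, {"offset": [0.025, 0.0008, 0], "twist": 0, "claw": 0.015}])

```text
time: 17.1
tool_pos: [0.494, 0.0696, 0.183]
orientation: [-0.508, -0.492, 0.508, -0.492]
wrist_force: [0.5, 2.6, 3.1]
opening: 0.0245
```

```bash
python3 -c "
from h import *
fr();gen(100,12,1.5,0,0);gen(100,12,1.5,.4,0)"
```

```text
deg 100.3 R 0.0793 Frad -1.0 Ftan -3.0 Fy 2.6 |F| 4.1 y 0.0696 t 17.1 op 0.0245
100 [[2.1, 0.4, 0.0], [4.1, 0.8, 0.0], [6.1, 1.3, 0.0], [8.2, 1.9, 0.0], [10.2, 2.5, 0.0], [12.2, 3.1, 0.0], [14.1, 3.9, 0.0], [16.1, 4.6, 0.0], [18.0, 5.4, 0.1], [19.9, 6.3, 0.1], [21.8, 7.2, 0.1], [23.7, 8.1, 0.1]]
100 [[2.0, 0.5, 0.0], [4.1, 1.0, 0.0], [6.1, 1.6, 0.0], [8.0, 2.3, 0.0], [10.0, 2.9, 0.0], [12.0, 3.5, 0.0], [14.0, 4.2, 0.0], [15.9, 5.0, 0.0], [17.8, 5.8, 0.1], [19.7, 6.6, 0.1], [21.6, 7.5, 0.1], [23.5, 8.5, 0.1]]
```

Call:
apply_moves(steps=[{"offset": [0.0021, 0.0004, -0.0001], "twist": 0, "claw": 0.015}, {"offset": [0.0041, 0.0009, -0.0001], "twist": 0, "claw": 0.015}, {"offset": [0.0061, 0.0015, -0.0001], "twist": 0, "claw": 0.015}, {"offset": [0.0082, 0.0021, -0.0001], "twist": 0, "claw": 0.015}, {"offset": [0.0102, 0.0027, -0.0001], "twist": 0, "claw": 0.015}, {"offset": [0.0122, 0.0033, -0.0001], "twist": 0, "claw": 0.015}, {"offset": [0.0141, 0.0041, -0.0001], "twist": 0, "claw": 0.015}, {"offset": [0.0161, 0.0048, -0.0001], "twist": 0, "claw": 0.015}, {"offset": [0.018, 0.0056, -0.0001], "twist": 0, "claw": 0.015}])

```text
time: 18.0
tool_pos: [0.4996, 0.0694, 0.165]
orientation: [-0.508, -0.492, 0.508, -0.492]
wrist_force: [-0.2, 0.6, 3.5]
opening: 0.0242
```

```bash
python3 -c "
from h import *
fr();gen(113.5,12,1.5,0,0);gen(113.5,12,1.5,.3,-.2)"
```

```text
deg 114.0 R 0.0792 Frad -1.2 Ftan -3.2 Fy 0.6 |F| 3.5 y 0.0694 t 18.0 op 0.0242
113.5 [[1.9, 0.9, 0.0], [3.8, 1.8, 0.0], [5.7, 2.7, 0.0], [7.5, 3.7, 0.0], [9.3, 4.8, 0.0], [11.1, 5.9, 0.1], [12.8, 7.0, 0.1], [14.6, 8.2, 0.1], [16.2, 9.5, 0.1], [17.9, 10.8, 0.1], [19.5, 12.1, 0.1], [21.1, 13.4, 0.1]]
113.5 [[1.9, 0.9, -0.0], [3.7, 1.9, -0.1], [5.6, 2.9, -0.1], [7.3, 4.0, -0.2], [9.1, 5.0, -0.1], [10.9, 6.1, -0.1], [12.7, 7.3, -0.1], [14.4, 8.5, -0.1], [16.1, 9.7, -0.1], [17.7, 11.0, -0.1], [19.3, 12.3, -0.1], [20.9, 13.7, -0.1]]
```

Call:
apply_moves(steps=[{"offset": [0.0019, 0.0009, 0], "twist": 0, "claw": 0.015}, {"offset": [0.0037, 0.0019, 0], "twist": 0, "claw": 0.015}, {"offset": [0.0056, 0.0029, 0], "twist": 0, "claw": 0.015}, {"offset": [0.0073, 0.004, 0], "twist": 0, "claw": 0.015}, {"offset": [0.0091, 0.005, 0], "twist": 0, "claw": 0.015}, {"offset": [0.0109, 0.0061, 0], "twist": 0, "claw": 0.015}, {"offset": [0.0127, 0.0073, 0], "twist": 0, "claw": 0.015}, {"offset": [0.0144, 0.0085, 0], "twist": 0, "claw": 0.015}])

```text
time: 18.8
tool_pos: [0.5078, 0.0691, 0.1508]
orientation: [-0.507, -0.492, 0.508, -0.492]
wrist_force: [-5.0, -2.5, 6.8]
opening: 0.0247
```

```bash
python3 -c "
from h import *
fr();gen(125.5,12,1.5,0,0);gen(125.5,12,1.5,.4,0)"
```

```text
deg 125.9 R 0.0792 Frad 0.1 Ftan -8.5 Fy -2.5 |F| 8.8 y 0.0691 t 18.8 op 0.0247
125.5 [[1.7, 1.2, 0.0], [3.3, 2.5, 0.0], [5.0, 3.8, 0.0], [6.6, 5.2, 0.1], [8.1, 6.6, 0.1], [9.6, 8.1, 0.1], [11.1, 9.6, 0.1], [12.5, 11.1, 0.1], [13.9, 12.6, 0.1], [15.3, 14.2, 0.1], [16.6, 15.9, 0.2], [17.9, 17.5, 0.2]]
125.5 [[1.6, 1.3, 0.0], [3.2, 2.7, 0.0], [4.8, 4.1, 0.0], [6.3, 5.5, 0.1], [7.8, 6.9, 0.1], [9.3, 8.4, 0.1], [10.8, 9.8, 0.1], [12.2, 11.4, 0.1], [13.6, 12.9, 0.1], [15.0, 14.5, 0.1], [16.3, 16.1, 0.2], [17.5, 17.8, 0.2]]
```

Call:
apply_moves(steps=[{"offset": [0.0017, 0.0012, 0.0001], "twist": 0, "claw": 0.015}, {"offset": [0.0033, 0.0025, 0.0001], "twist": 0, "claw": 0.015}, {"offset": [0.005, 0.0038, 0.0002], "twist": 0, "claw": 0.015}, {"offset": [0.0066, 0.0052, 0.0002], "twist": 0, "claw": 0.015}, {"offset": [0.0081, 0.0066, 0.0002], "twist": 0, "claw": 0.015}, {"offset": [0.0096, 0.0081, 0.0002], "twist": 0, "claw": 0.015}])

```text
time: 19.4
tool_pos: [0.5157, 0.0687, 0.1412]
orientation: [-0.507, -0.492, 0.508, -0.492]
wrist_force: [-6.1, -1.6, 6.8]
opening: 0.0244
```

```bash
python3 -c "
from h import *
fr();gen(134.5,12,1.5,0,0);gen(134.5,12,1.5,.4,0)"
```

```text
deg 134.8 R 0.0794 Frad -0.5 Ftan -9.1 Fy -1.6 |F| 9.2 y 0.0687 t 19.4 op 0.0244
134.5 [[1.5, 1.5, 0.0], [2.9, 3.0, 0.0], [4.3, 4.6, 0.0], [5.7, 6.2, 0.1], [7.0, 7.8, 0.1], [8.2, 9.5, 0.1], [9.5, 11.2, 0.1], [10.6, 12.9, 0.1], [11.8, 14.7, 0.1], [12.9, 16.5, 0.2], [13.9, 18.3, 0.2], [14.9, 20.1, 0.2]]
134.5 [[1.4, 1.6, 0.0], [2.8, 3.1, 0.0], [4.1, 4.8, 0.0], [5.3, 6.4, 0.1], [6.7, 8.1, 0.1], [7.9, 9.7, 0.1], [9.1, 11.4, 0.1], [10.3, 13.1, 0.1], [11.4, 14.9, 0.1], [12.5, 16.7, 0.2], [13.5, 18.5, 0.2], [14.5, 20.3, 0.2]]
```

Call:
apply_moves(steps=[{"offset": [0.0015, 0.0015, 0.0001], "twist": 0, "claw": 0.015}, {"offset": [0.0028, 0.003, 0.0001], "twist": 0, "claw": 0.015}, {"offset": [0.0042, 0.0047, 0.0002], "twist": 0, "claw": 0.015}, {"offset": [0.0055, 0.0063, 0.0002], "twist": 0, "claw": 0.015}, {"offset": [0.0068, 0.0079, 0.0002], "twist": 0, "claw": 0.015}, {"offset": [0.008, 0.0096, 0.0002], "twist": 0, "claw": 0.015}, {"offset": [0.0093, 0.0113, 0.0003], "twist": 0, "claw": 0.015}, {"offset": [0.0104, 0.013, 0.0003], "twist": 0, "claw": 0.015}])

```text
time: 20.2
tool_pos: [0.5285, 0.0682, 0.1306]
orientation: [-0.507, -0.493, 0.508, -0.492]
wrist_force: [-5.1, -0.3, 4.2]
opening: 0.0245
```

```bash
python3 -c "
from h import *
fr();gen(146.5,12,1.5,0,0);gen(146.5,12,1.5,.4,0)"
```

```text
deg 146.8 R 0.0796 Frad -0.8 Ftan -6.6 Fy -0.3 |F| 6.7 y 0.0682 t 20.2 op 0.0245
146.5 [[1.1, 1.8, 0.0], [2.2, 3.6, 0.0], [3.3, 5.4, 0.1], [4.3, 7.2, 0.1], [5.2, 9.1, 0.1], [6.1, 11.0, 0.1], [6.9, 12.9, 0.1], [7.7, 14.8, 0.1], [8.5, 16.8, 0.2], [9.2, 18.8, 0.2], [9.8, 20.8, 0.2], [10.4, 22.8, 0.2]]
146.5 [[1.0, 1.8, 0.0], [2.0, 3.7, 0.0], [3.0, 5.5, 0.1], [3.9, 7.4, 0.1], [4.8, 9.3, 0.1], [5.7, 11.1, 0.1], [6.6, 13.1, 0.1], [7.4, 15.0, 0.1], [8.1, 16.9, 0.2], [8.8, 18.9, 0.2], [9.4, 20.9, 0.2], [10.0, 22.9, 0.2]]
```

Call:
apply_moves(steps=[{"offset": [0.001, 0.0018, 0], "twist": 0, "claw": 0.015}, {"offset": [0.002, 0.0037, 0], "twist": 0, "claw": 0.015}, {"offset": [0.003, 0.0055, 0.0001], "twist": 0, "claw": 0.015}, {"offset": [0.0039, 0.0074, 0.0001], "twist": 0, "claw": 0.015}, {"offset": [0.0048, 0.0093, 0.0001], "twist": 0, "claw": 0.015}, {"offset": [0.0057, 0.0111, 0.0001], "twist": 0, "claw": 0.015}, {"offset": [0.0066, 0.0131, 0.0001], "twist": 0, "claw": 0.015}, {"offset": [0.0074, 0.015, 0.0001], "twist": 0, "claw": 0.015}, {"offset": [0.0081, 0.0169, 0.0002], "twist": 0, "claw": 0.015}, {"offset": [0.0088, 0.0189, 0.0002], "twist": 0, "claw": 0.015}, {"offset": [0.0094, 0.0209, 0.0002], "twist": 0, "claw": 0.015}, {"offset": [0.01, 0.0229, 0.0002], "twist": 0, "claw": 0.015}])

```text
time: 21.4
tool_pos: [0.5514, 0.0671, 0.1203]
orientation: [-0.507, -0.493, 0.508, -0.492]
wrist_force: [-4.7, -1.3, 0.3]
opening: 0.0242
```

```bash
python3 -c "
from h import *
fr();gen(164.5,12,1.5,0,0);gen(164.5,12,1.5,.4,0)"
```

```text
deg 165.0 R 0.0796 Frad 1.0 Ftan -4.6 Fy -1.3 |F| 4.9 y 0.0671 t 21.4 op 0.0242
164.5 [[0.5, 2.0, 0.0], [1.0, 4.1, 0.0], [1.4, 6.1, 0.1], [1.8, 8.2, 0.1], [2.1, 10.2, 0.1], [2.4, 12.3, 0.1], [2.6, 14.4, 0.1], [2.8, 16.5, 0.2], [2.9, 18.6, 0.2], [2.9, 20.7, 0.2], [2.9, 22.8, 0.2], [2.8, 24.9, 0.2]]
164.5 [[0.4, 2.0, 0.0], [0.8, 4.1, 0.0], [1.1, 6.2, 0.1], [1.4, 8.2, 0.1], [1.7, 10.3, 0.1], [2.0, 12.4, 0.1], [2.2, 14.4, 0.1], [2.4, 16.5, 0.2], [2.5, 18.6, 0.2], [2.5, 20.7, 0.2], [2.5, 22.8, 0.2], [2.4, 24.9, 0.2]]
```

Call:
apply_moves(steps=[{"offset": [0.0005, 0.002, 0.0001], "twist": 0, "claw": 0.015}, {"offset": [0.001, 0.0041, 0.0001], "twist": 0, "claw": 0.015}, {"offset": [0.0014, 0.0061, 0.0002], "twist": 0, "claw": 0.015}, {"offset": [0.0018, 0.0082, 0.0002], "twist": 0, "claw": 0.015}, {"offset": [0.0021, 0.0102, 0.0002], "twist": 0, "claw": 0.015}, {"offset": [0.0024, 0.0123, 0.0002], "twist": 0, "claw": 0.015}, {"offset": [0.0026, 0.0144, 0.0003], "twist": 0, "claw": 0.015}, {"offset": [0.0028, 0.0165, 0.0003], "twist": 0, "claw": 0.015}, {"offset": [0.0029, 0.0186, 0.0003], "twist": 0, "claw": 0.015}, {"offset": [0.0029, 0.0207, 0.0003], "twist": 0, "claw": 0.015}, {"offset": [0.0029, 0.0228, 0.0003], "twist": 0, "claw": 0.015}, {"offset": [0.0028, 0.0249, 0.0003], "twist": 0, "claw": 0.015}])

```text
time: 22.6
tool_pos: [0.5773, 0.066, 0.1181]
orientation: [0.508, 0.492, -0.508, 0.492]
wrist_force: [-1.0, -2.9, -3.3]
opening: 0.0245
```

```bash
python3 -c "
from h import *
fr();gen(182.5,12,2,0,0);gen(182.5,12,2,.4,0)"
```

```text
deg 183.9 R 0.0793 Frad 3.2 Ftan -1.2 Fy -2.9 |F| 4.5 y 0.066 t 22.6 op 0.0245
182.5 [[-0.2, 2.8, 0.0], [-0.4, 5.6, 0.1], [-0.8, 8.3, 0.1], [-1.3, 11.1, 0.1], [-1.8, 13.8, 0.1], [-2.5, 16.5, 0.2], [-3.2, 19.2, 0.2], [-4.1, 21.9, 0.2], [-5.0, 24.5, 0.2], [-6.0, 27.1, 0.3], [-7.1, 29.7, 0.3], [-8.3, 32.2, 0.3]]
182.5 [[-0.3, 2.8, 0.0], [-0.6, 5.5, 0.1], [-1.1, 8.3, 0.1], [-1.7, 11.0, 0.1], [-2.2, 13.7, 0.1], [-2.9, 16.4, 0.2], [-3.6, 19.1, 0.2], [-4.4, 21.8, 0.2], [-5.4, 24.4, 0.2], [-6.4, 27.0, 0.3], [-7.5, 29.5, 0.3], [-8.7, 32.0, 0.3]]
```

Call:
apply_moves(steps=[{"offset": [-0.0001, 0.0028, 0.0001], "twist": 0, "claw": 0.015}, {"offset": [-0.0002, 0.0056, 0.0002], "twist": 0, "claw": 0.015}, {"offset": [-0.0004, 0.0084, 0.0004], "twist": 0, "claw": 0.015}, {"offset": [-0.0008, 0.0112, 0.0004], "twist": 0, "claw": 0.015}, {"offset": [-0.0013, 0.0139, 0.0005], "twist": 0, "claw": 0.015}, {"offset": [-0.002, 0.0167, 0.0005], "twist": 0, "claw": 0.015}, {"offset": [-0.0027, 0.0194, 0.0005], "twist": 0, "claw": 0.015}, {"offset": [-0.0036, 0.0221, 0.0005], "twist": 0, "claw": 0.015}, {"offset": [-0.0046, 0.0247, 0.0006], "twist": 0, "claw": 0.015}, {"offset": [-0.0056, 0.0273, 0.0006], "twist": 0, "claw": 0.015}, {"offset": [-0.0067, 0.0299, 0.0006], "twist": 0, "claw": 0.015}, {"offset": [-0.0079, 0.0325, 0.0006], "twist": 0, "claw": 0.015}])

```text
time: 23.8
tool_pos: [0.6096, 0.0645, 0.1261]
orientation: [-0.508, -0.492, 0.508, -0.492]
wrist_force: [-1.7, -2.1, 0.8]
opening: 0.0243
```

```bash
python3 -c "
from h import *
fr();gen(206.5,12,2,0,0);gen(206.5,12,2,-.4,0)"
```

```text
deg 207.9 R 0.0804 Frad -1.5 Ftan -1.1 Fy -2.1 |F| 2.8 y 0.0645 t 23.8 op 0.0243
206.5 [[-1.3, 2.5, 0.0], [-2.7, 4.9, 0.0], [-4.1, 7.3, 0.1], [-5.7, 9.6, 0.1], [-7.3, 11.9, 0.1], [-9.0, 14.1, 0.1], [-10.8, 16.3, 0.2], [-12.6, 18.4, 0.2], [-14.5, 20.4, 0.2], [-16.5, 22.3, 0.2], [-18.6, 24.2, 0.2], [-20.7, 26.0, 0.3]]
206.5 [[-1.2, 2.5, 0.0], [-2.5, 5.0, 0.1], [-3.9, 7.4, 0.1], [-5.3, 9.8, 0.1], [-7.0, 12.1, 0.1], [-8.7, 14.4, 0.1], [-10.5, 16.5, 0.2], [-12.3, 18.6, 0.2], [-14.2, 20.7, 0.2], [-16.3, 22.6, 0.2], [-18.3, 24.5, 0.2], [-20.5, 26.3, 0.3]]
```

Call:
apply_moves(steps=[{"offset": [-0.0014, 0.0024, 0.0001], "twist": 0, "claw": 0.015}, {"offset": [-0.0029, 0.0048, 0.0002], "twist": 0, "claw": 0.015}, {"offset": [-0.0043, 0.0072, 0.0003], "twist": 0, "claw": 0.015}, {"offset": [-0.0059, 0.0095, 0.0004], "twist": 0, "claw": 0.015}, {"offset": [-0.0075, 0.0118, 0.0004], "twist": 0, "claw": 0.015}, {"offset": [-0.0092, 0.014, 0.0004], "twist": 0, "claw": 0.015}, {"offset": [-0.011, 0.0162, 0.0005], "twist": 0, "claw": 0.015}, {"offset": [-0.0128, 0.0183, 0.0005], "twist": 0, "claw": 0.015}, {"offset": [-0.0147, 0.0203, 0.0005], "twist": 0, "claw": 0.015}, {"offset": [-0.0167, 0.0222, 0.0005], "twist": 0, "claw": 0.015}, {"offset": [-0.0188, 0.0241, 0.0005], "twist": 0, "claw": 0.015}, {"offset": [-0.0209, 0.0259, 0.0005], "twist": 0, "claw": 0.015}])

```text
time: 25.0
tool_pos: [0.6353, 0.0632, 0.147]
orientation: [-0.508, -0.492, 0.508, -0.492]
wrist_force: [-1.6, 0.3, 0.7]
opening: 0.0245
```

```bash
python3 -c "
from h import *
fr();gen(230.5,12,2,0,0);gen(230.5,12,2,.4,0)"
```

```text
deg 231.6 R 0.0808 Frad -1.7 Ftan -0.4 Fy 0.3 |F| 1.8 y 0.0632 t 25.0 op 0.0245
230.5 [[-2.2, 1.7, 0.0], [-4.4, 3.4, 0.0], [-6.7, 5.0, 0.0], [-9.1, 6.5, 0.1], [-11.5, 7.9, 0.1], [-13.9, 9.2, 0.1], [-16.4, 10.5, 0.1], [-19.0, 11.6, 0.1], [-21.6, 12.7, 0.1], [-24.2, 13.7, 0.1], [-26.8, 14.6, 0.1], [-29.5, 15.4, 0.2]]
230.5 [[-2.2, 1.7, 0.0], [-4.5, 3.2, 0.0], [-6.9, 4.7, 0.0], [-9.3, 6.1, 0.1], [-11.7, 7.6, 0.1], [-14.1, 8.9, 0.1], [-16.6, 10.1, 0.1], [-19.1, 11.3, 0.1], [-21.7, 12.3, 0.1], [-24.3, 13.3, 0.1], [-27.0, 14.2, 0.1], [-29.6, 15.0, 0.1]]
```

Call:
apply_moves(steps=[{"offset": [-0.0022, 0.0017, 0], "twist": 0, "claw": 0.015}, {"offset": [-0.0045, 0.0032, 0], "twist": 0, "claw": 0.015}, {"offset": [-0.0069, 0.0047, 0], "twist": 0, "claw": 0.015}, {"offset": [-0.0093, 0.0061, 0.0001], "twist": 0, "claw": 0.015}, {"offset": [-0.0117, 0.0076, 0.0001], "twist": 0, "claw": 0.015}, {"offset": [-0.0141, 0.0089, 0.0001], "twist": 0, "claw": 0.015}, {"offset": [-0.0166, 0.0101, 0.0001], "twist": 0, "claw": 0.015}, {"offset": [-0.0191, 0.0113, 0.0001], "twist": 0, "claw": 0.015}, {"offset": [-0.0217, 0.0123, 0.0001], "twist": 0, "claw": 0.015}, {"offset": [-0.0243, 0.0133, 0.0001], "twist": 0, "claw": 0.015}, {"offset": [-0.027, 0.0142, 0.0001], "twist": 0, "claw": 0.015}, {"offset": [-0.0296, 0.015, 0.0001], "twist": 0, "claw": 0.015}])

```text
time: 26.2
tool_pos: [0.6503, 0.0625, 0.1766]
orientation: [-0.508, -0.492, 0.508, -0.492]
wrist_force: [-0.2, -1.2, -1.0]
opening: 0.0248
```

```bash
python3 -c "
from h import *
fr();gen(254.5,12,2,0,0);gen(254.5,12,2,.4,0)"
```

```text
deg 255.3 R 0.081 Frad 0.1 Ftan -1.0 Fy -1.2 |F| 1.6 y 0.0625 t 26.2 op 0.0248
254.5 [[-2.7, 0.7, 0.0], [-5.4, 1.3, 0.0], [-8.2, 1.8, 0.0], [-10.9, 2.2, 0.0], [-13.7, 2.5, 0.0], [-16.5, 2.8, 0.0], [-19.3, 2.9, 0.0], [-22.1, 2.9, 0.0], [-24.9, 2.8, 0.0], [-27.7, 2.7, 0.0], [-30.4, 2.4, 0.0], [-33.2, 2.0, 0.0]]
254.5 [[-2.7, 0.6, 0.0], [-5.5, 1.1, 0.0], [-8.2, 1.5, 0.0], [-11.0, 1.8, 0.0], [-13.7, 2.1, 0.0], [-16.5, 2.4, 0.0], [-19.3, 2.5, 0.0], [-22.1, 2.5, 0.0], [-24.9, 2.4, 0.0], [-27.6, 2.3, 0.0], [-30.4, 2.0, 0.0], [-33.1, 1.6, 0.0]]
```

Call:
apply_moves(steps=[{"offset": [-0.0027, 0.0007, 0.0001], "twist": 0, "claw": 0.015}, {"offset": [-0.0054, 0.0013, 0.0001], "twist": 0, "claw": 0.015}, {"offset": [-0.0082, 0.0018, 0.0001], "twist": 0, "claw": 0.015}, {"offset": [-0.0109, 0.0022, 0.0001], "twist": 0, "claw": 0.015}, {"offset": [-0.0137, 0.0025, 0.0001], "twist": 0, "claw": 0.015}, {"offset": [-0.0165, 0.0028, 0.0001], "twist": 0, "claw": 0.015}, {"offset": [-0.0193, 0.0029, 0.0001], "twist": 0, "claw": 0.015}, {"offset": [-0.0221, 0.0029, 0.0001], "twist": 0, "claw": 0.015}, {"offset": [-0.0249, 0.0028, 0.0001], "twist": 0, "claw": 0.015}, {"offset": [-0.0277, 0.0027, 0.0001], "twist": 0, "claw": 0.015}, {"offset": [-0.0304, 0.0024, 0.0001], "twist": 0, "claw": 0.015}, {"offset": [-0.0332, 0.002, 0.0001], "twist": 0, "claw": 0.015}])

```text
time: 27.4
tool_pos: [0.6522, 0.0624, 0.2098]
orientation: [-0.508, -0.492, 0.508, -0.492]
wrist_force: [-0.1, -2.2, -1.5]
opening: 0.0247
```

```bash
python3 -c "
from h import *
fr();gen(278.5,12,2,0,0);gen(278.5,12,2,.4,0)"
```

```text
deg 278.9 R 0.0812 Frad -0.4 Ftan -1.4 Fy -2.2 |F| 2.7 y 0.0624 t 27.4 op 0.0247
278.5 [[-2.8, -0.5, -0.0], [-5.5, -1.0, -0.0], [-8.2, -1.7, -0.0], [-10.9, -2.4, -0.0], [-13.6, -3.3, -0.0], [-16.2, -4.2, -0.0], [-18.8, -5.2, -0.1], [-21.4, -6.3, -0.1], [-23.9, -7.5, -0.1], [-26.3, -8.8, -0.1], [-28.8, -10.2, -0.1], [-31.2, -11.6, -0.1]]
278.5 [[-2.7, -0.6, -0.0], [-5.4, -1.2, -0.0], [-8.1, -2.0, -0.0], [-10.8, -2.8, -0.0], [-13.4, -3.6, -0.0], [-16.1, -4.6, -0.0], [-18.6, -5.6, -0.1], [-21.2, -6.7, -0.1], [-23.7, -7.9, -0.1], [-26.2, -9.2, -0.1], [-28.6, -10.5, -0.1], [-30.9, -12.0, -0.1]]
```

Call:
apply_moves(steps=[{"offset": [-0.0028, -0.0005, 0.0001], "twist": 0, "claw": 0.015}, {"offset": [-0.0055, -0.0011, 0.0002], "twist": 0, "claw": 0.015}, {"offset": [-0.0082, -0.0018, 0.0002], "twist": 0, "claw": 0.015}, {"offset": [-0.0109, -0.0025, 0.0002], "twist": 0, "claw": 0.015}, {"offset": [-0.0136, -0.0034, 0.0002], "twist": 0, "claw": 0.015}, {"offset": [-0.0162, -0.0043, 0.0002], "twist": 0, "claw": 0.015}, {"offset": [-0.0188, -0.0053, 0.0002], "twist": 0, "claw": 0.015}, {"offset": [-0.0214, -0.0064, 0.0002], "twist": 0, "claw": 0.015}, {"offset": [-0.0239, -0.0076, 0.0002], "twist": 0, "claw": 0.015}, {"offset": [-0.0263, -0.0089, 0.0002], "twist": 0, "claw": 0.015}, {"offset": [-0.0288, -0.0103, 0.0002], "twist": 0, "claw": 0.015}, {"offset": [-0.0312, -0.0117, 0.0002], "twist": 0, "claw": 0.015}])

```text
time: 28.6
tool_pos: [0.6404, 0.0629, 0.241]
orientation: [0.508, 0.492, -0.508, 0.492]
wrist_force: [0.8, 2.5, -2.1]
opening: 0.0245
```

```bash
python3 -c "
from h import *
fr();gen(302.5,12,2,0,0);gen(302.5,12,2,.4,0)"
```

```text
deg 302.6 R 0.0813 Frad -0.5 Ftan -2.2 Fy 2.5 |F| 3.4 y 0.0629 t 28.6 op 0.0245
302.5 [[-2.3, -1.5, -0.0], [-4.6, -3.2, -0.0], [-6.8, -4.9, -0.0], [-9.0, -6.6, -0.1], [-11.1, -8.5, -0.1], [-13.1, -10.4, -0.1], [-15.0, -12.4, -0.1], [-16.9, -14.5, -0.1], [-18.7, -16.6, -0.2], [-20.5, -18.8, -0.2], [-22.1, -21.0, -0.2], [-23.7, -23.3, -0.2]]
302.5 [[-2.3, -1.6, -0.0], [-4.5, -3.3, -0.0], [-6.6, -5.1, -0.1], [-8.7, -6.9, -0.1], [-10.8, -8.8, -0.1], [-12.8, -10.7, -0.1], [-14.8, -12.7, -0.1], [-16.6, -14.7, -0.1], [-18.4, -16.8, -0.2], [-20.2, -19.0, -0.2], [-21.8, -21.2, -0.2], [-23.4, -23.5, -0.2]]
```

Call:
apply_moves(steps=[{"offset": [-0.0023, -0.0016, -0.0001], "twist": 0, "claw": 0.015}, {"offset": [-0.0046, -0.0032, -0.0001], "twist": 0, "claw": 0.015}, {"offset": [-0.0067, -0.005, -0.0002], "twist": 0, "claw": 0.015}, {"offset": [-0.0089, -0.0067, -0.0003], "twist": 0, "claw": 0.015}, {"offset": [-0.011, -0.0086, -0.0003], "twist": 0, "claw": 0.015}, {"offset": [-0.013, -0.0105, -0.0003], "twist": 0, "claw": 0.015}, {"offset": [-0.0149, -0.0125, -0.0003], "twist": 0, "claw": 0.015}, {"offset": [-0.0168, -0.0146, -0.0003], "twist": 0, "claw": 0.015}, {"offset": [-0.0186, -0.0167, -0.0004], "twist": 0, "claw": 0.015}, {"offset": [-0.0204, -0.0189, -0.0004], "twist": 0, "claw": 0.015}, {"offset": [-0.022, -0.0211, -0.0004], "twist": 0, "claw": 0.015}, {"offset": [-0.0236, -0.0234, -0.0004], "twist": 0, "claw": 0.015}])

```text
time: 29.8
tool_pos: [0.617, 0.0639, 0.2646]
orientation: [0.508, 0.492, -0.508, 0.492]
wrist_force: [1.8, 3.9, -1.4]
opening: 0.0243
```

```bash
python3 -c "
from h import *
fr();fr([.573,.1976]);gen(326.5,12,1.5,0,0);gen(326.5,12,1.5,.4,0)"
```

```text
deg 326.3 R 0.081 Frad -0.1 Ftan -2.3 Fy 3.9 |F| 4.5 y 0.0639 t 29.8 op 0.0243
deg 326.7 R 0.0801 Frad -0.2 Ftan -2.3 Fy 3.9 |F| 4.5 y 0.0639 t 29.8 op 0.0243
326.5 [[-1.1, -1.8, -0.0], [-2.2, -3.6, -0.0], [-3.3, -5.4, -0.1], [-4.3, -7.2, -0.1], [-5.2, -9.1, -0.1], [-6.1, -11.0, -0.1], [-6.9, -12.9, -0.1], [-7.7, -14.8, -0.1], [-8.5, -16.8, -0.2], [-9.2, -18.8, -0.2], [-9.8, -20.8, -0.2], [-10.4, -22.8, -0.2]]
326.5 [[-1.0, -1.8, -0.0], [-2.0, -3.7, -0.0], [-3.0, -5.5, -0.1], [-3.9, -7.4, -0.1], [-4.8, -9.3, -0.1], [-5.7, -11.1, -0.1], [-6.6, -13.1, -0.1], [-7.4, -15.0, -0.1], [-8.1, -16.9, -0.2], [-8.8, -18.9, -0.2], [-9.4, -20.9, -0.2], [-10.0, -22.9, -0.2]]
```

Call:
apply_moves(steps=[{"offset": [-0.0011, -0.0018, -0.0001], "twist": 0, "claw": 0.015}, {"offset": [-0.0022, -0.0036, -0.0002], "twist": 0, "claw": 0.015}, {"offset": [-0.0033, -0.0054, -0.0004], "twist": 0, "claw": 0.015}, {"offset": [-0.0043, -0.0072, -0.0004], "twist": 0, "claw": 0.015}, {"offset": [-0.0052, -0.0091, -0.0004], "twist": 0, "claw": 0.015}, {"offset": [-0.0061, -0.011, -0.0004], "twist": 0, "claw": 0.015}, {"offset": [-0.0069, -0.0129, -0.0004], "twist": 0, "claw": 0.015}, {"offset": [-0.0077, -0.0148, -0.0004], "twist": 0, "claw": 0.015}, {"offset": [-0.0084, -0.0168, -0.0004], "twist": 0, "claw": 0.015}, {"offset": [-0.0091, -0.0188, -0.0005], "twist": 0, "claw": 0.015}, {"offset": [-0.0097, -0.0208, -0.0005], "twist": 0, "claw": 0.015}])

```text
time: 30.9
tool_pos: [0.5963, 0.0649, 0.2743]
orientation: [0.508, 0.492, -0.508, 0.492]
wrist_force: [2.1, 3.1, -0.4]
opening: 0.0246
```

```bash
python3 -c "
from h import *
fr([.573,.1976]);gen(343,12,1.5,0,0);gen(343,12,1.5,.4,0)"
```

```text
deg 343.1 R 0.0801 Frad 0.3 Ftan -2.1 Fy 3.1 |F| 3.8 y 0.0649 t 30.9 op 0.0246
343 [[-0.6, -2.0, -0.0], [-1.1, -4.0, -0.0], [-1.6, -6.1, -0.1], [-2.0, -8.1, -0.1], [-2.4, -10.2, -0.1], [-2.7, -12.3, -0.1], [-3.0, -14.3, -0.1], [-3.2, -16.4, -0.2], [-3.3, -18.5, -0.2], [-3.4, -20.6, -0.2], [-3.5, -22.7, -0.2], [-3.5, -24.8, -0.2]]
343 [[-0.5, -2.0, -0.0], [-0.9, -4.1, -0.0], [-1.3, -6.1, -0.1], [-1.6, -8.2, -0.1], [-2.0, -10.3, -0.1], [-2.3, -12.3, -0.1], [-2.6, -14.4, -0.1], [-2.8, -16.5, -0.2], [-2.9, -18.5, -0.2], [-3.0, -20.6, -0.2], [-3.1, -22.7, -0.2], [-3.1, -24.8, -0.2]]
```

Call:
apply_moves(steps=[{"offset": [-0.0006, -0.002, -0.0001], "twist": 0, "claw": 0.015}, {"offset": [-0.0011, -0.004, -0.0002], "twist": 0, "claw": 0.015}, {"offset": [-0.0016, -0.0061, -0.0003], "twist": 0, "claw": 0.015}, {"offset": [-0.002, -0.0081, -0.0003], "twist": 0, "claw": 0.015}, {"offset": [-0.0024, -0.0102, -0.0003], "twist": 0, "claw": 0.015}, {"offset": [-0.0027, -0.0123, -0.0003], "twist": 0, "claw": 0.015}, {"offset": [-0.003, -0.0143, -0.0003], "twist": 0, "claw": 0.015}, {"offset": [-0.0032, -0.0164, -0.0004], "twist": 0, "claw": 0.015}, {"offset": [-0.0033, -0.0185, -0.0004], "twist": 0, "claw": 0.015}, {"offset": [-0.0034, -0.02, -0.0004], "twist": 0, "claw": 0.015}, {"offset": [-0.0034, -0.0213, -0.0004], "twist": 0, "claw": 0.015}])

```text
time: 32.0
tool_pos: [0.5748, 0.066, 0.2774]
orientation: [-0.508, -0.492, 0.508, -0.492]
wrist_force: [-1.7, 0.6, -1.2]
opening: 0.0247
```

```bash
python3 -c "
from h import *
fr([.573,.1976]);info()"
```

```text
deg 358.7 R 0.0799 Frad -1.2 Ftan 1.7 Fy 0.6 |F| 2.2 y 0.066 t 32.0 op 0.0247
t 32.0 p [0.5748 0.066  0.2774] yaw_z -91.77 F [-1.7  0.6 -1.2] T [ 0.09  0.13 -0.11] op 0.0247 q6 1.8
```

Call:
apply_moves(steps=[{"offset": [0, -0.001, 0], "twist": 0, "claw": 0.015}, {"offset": [0, -0.0018, 0], "twist": 0, "claw": 0.015}, {"offset": [0, -0.0018, 0], "twist": 0, "claw": 0.015}, {"offset": [0, -0.0018, 0], "twist": 0, "claw": 0.028}, {"offset": [0, -0.0018, 0], "twist": 0, "claw": 0.035}, {"offset": [0, -0.0018, 0], "twist": 0, "claw": 0.06}, {"offset": [0, -0.0018, 0], "twist": 0, "claw": 0.06}, {"offset": [-0.01, -0.0018, 0], "twist": 0, "claw": 0.06}, {"offset": [-0.03, -0.0018, 0], "twist": 0, "claw": 0.06}, {"offset": [-0.06, -0.0018, 0], "twist": 0, "claw": 0.06}, {"offset": [-0.1, -0.0018, 0], "twist": 0, "claw": 0.06}, {"offset": [-0.12, -0.0018, 0], "twist": 0, "claw": 0.06}])

```text
time: 33.2
tool_pos: [0.5736, 0.0661, 0.4016]
orientation: [0.509, 0.491, -0.507, 0.493]
wrist_force: [-0.3, -0.0, -0.6]
opening: 0.0602
```

```bash
python3 - <<'E'
from h import *
info()
for p in([.5,.12,.4],[.405,.2385,.40],[.405,.2385,.079]):print(p,go(p))
s,M=st();T=np.eye(4);T[:3,:3]=M;T[:3,3]=s["tool_pos"]
w=snapshot("wrist")[:,:,::-1];np.save("pics/T3.npy",T@np.array(get_calibration("wrist")["T_tool_cam"]))
v=snapshot("scene")[:,:,::-1]
cv2.imwrite("pics/w3.png",w);cv2.imwrite("pics/s4.png",v)
cv2.imwrite("pics/m3.png",np.hstack([cv2.resize(w[:300,100:440],(453,400)),cv2.resize(v[130:250,250:350],(333,400),interpolation=cv2.INTER_CUBIC)]))
E
```

```text
t 33.2 p [0.5736 0.0661 0.4016] yaw_z -91.77 F [-0.3 -0.  -0.6] T [-0.02 -0.1   0.04] op 0.0602 q6 1.8
[0.5, 0.12, 0.4] [ 0.0013 -0.0752 -0.0516]
[0.405, 0.2385, 0.4] [ 0.0009 -0.1738 -0.1671]
[0.405, 0.2385, 0.079] [ 0.3219 -0.1752 -0.1671]
```

View pics/m3.png

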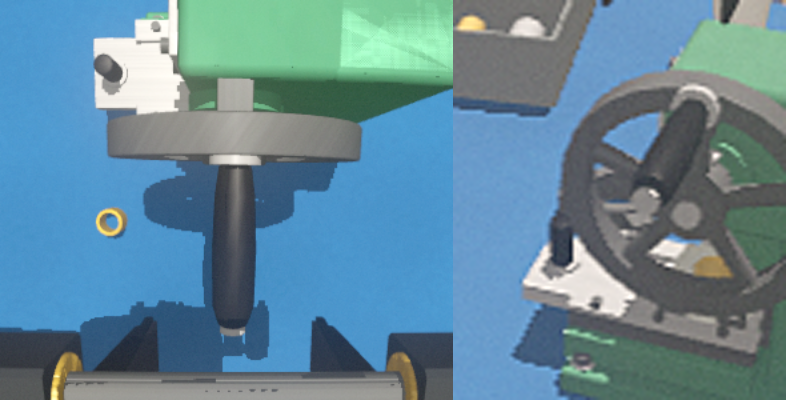

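In both crops the handle is upright at home, with the slide still in and the knob at (562,240) in the right-hand crop. I now go to the knob.

Call:
apply_moves(steps=[{"offset": [0, -0.035, -0.025], "twist": -8, "claw": 0.05}, {"offset": [0, -0.075, -0.052], "twist": -16, "claw": 0.05}, {"offset": [0, -0.11, -0.09], "twist": -24, "claw": 0.05}, {"offset": [0, -0.14, -0.13], "twist": -32, "claw": 0.05}, {"offset": [0, -0.174, -0.167], "twist": -40, "claw": 0.05}, {"offset": [0, -0.174, -0.167], "twist": -48, "claw": 0.05}, {"offset": [0.03, -0.174, -0.167], "twist": -56, "claw": 0.05}, {"offset": [0.06, -0.174, -0.167], "twist": -64, "claw": 0.05}, {"offset": [0.1, -0.174, -0.167], "twist": -72, "claw": 0.05}, {"offset": [0.14, -0.174, -0.167], "twist": -80, "claw": 0.05}, {"offset": [0.17, -0.174, -0.167], "twist": -88, "claw": 0.05}, {"offset": [0.2, -0.174, -0.167], "twist": -89.6, "claw": 0.05}])

```text
time: 34.5
tool_pos: [0.4039, 0.238, 0.1958]
orientation: [0.011, 0.707, -0.012, 0.707]
wrist_force: [0.6, -0.1, -0.1]
opening: 0.05
```

```bash
python3 - <<'E'
from h import *
info()
for f in("2","3"):
    T=np.load(f"pics/T{f}.npy");im=cv2.imread(f"pics/w{f}.png").max(2)
    # handle centreline near the outer half
    for r in range(*((125,275,50) if f=="2" else (130,250,40))):
        x=np.nonzero(im[r,245:320]<90)[0]+245
        if len(x):print(f,r,x.min(),x.max(),plane(ray("wrist",((x.min()+x.max())/2,r),T),.295).round(4))
for p in([.405,.239,.079],[.4486,.2374,.079]):print(p,go(p))
E
```

```text
t 34.5 p [0.4039 0.238  0.1958] yaw_z -1.88 F [ 0.6 -0.1 -0.1] T [ 0.14 -0.18 -0.02] op 0.05 q6 -65.7
2 125 266 297 [0.5755 0.1333 0.295 ]
2 175 261 300 [0.574  0.1032 0.295 ]
2 225 260 299 [0.5725 0.0713 0.295 ]
3 130 264 288 [0.5757 0.1302 0.295 ]
3 170 260 291 [0.5743 0.099  0.295 ]
3 210 260 290 [0.5729 0.0663 0.295 ]
[0.405, 0.239, 0.079] [0.1168 0.0011 0.0012]
[0.4486, 0.2374, 0.079] [0.1167 0.0009 0.0448]
```

Call:
apply_moves(steps=[{"offset": [0.04, 0.001, 0.001], "twist": 0, "claw": 0.05}, {"offset": [0.08, 0.001, 0.001], "twist": 0, "claw": 0.05}, {"offset": [0.105, 0.001, 0.001], "twist": 0, "claw": 0.05}, {"offset": [0.117, 0.001, 0.001], "twist": 0, "claw": 0.05}, {"offset": [0.117, 0.001, 0.015], "twist": 0, "claw": 0.05}, {"offset": [0.117, 0.001, 0.03], "twist": 0, "claw": 0.05}, {"offset": [0.117, 0.001, 0.04], "twist": 0, "claw": 0.05}, {"offset": [0.117, 0.001, 0.044], "twist": 0, "claw": 0.05}, {"offset": [0.117, 0.001, 0.044], "twist": 0, "claw": 0.03}, {"offset": [0.117, 0.001, 0.044], "twist": 0, "claw": 0.012}, {"offset": [0.117, 0.001, 0.044], "twist": 0, "claw": 0.012}, {"offset": [0.117, 0.001, 0.044], "twist": 0, "claw": 0.012}], newtons=20)

```text
time: 35.7
tool_pos: [0.4483, 0.2377, 0.0806]
orientation: [0.013, 0.707, -0.013, 0.707]
wrist_force: [-0.4, -0.0, 0.3]
opening: 0.0236
```

Call:
apply_moves(steps=[{"offset": [0, 0, 0], "twist": 0, "claw": 0.012}, {"offset": [0, 0, 0], "twist": 0, "claw": 0.012}, {"offset": [0, 0, -0.002], "twist": 0, "claw": 0.012}, {"offset": [0, 0, -0.005], "twist": 0, "claw": 0.012}, {"offset": [0, 0, -0.009], "twist": 0, "claw": 0.012}])

```text
time: 36.2
tool_pos: [0.4403, 0.2378, 0.0806]
orientation: [0.013, 0.706, -0.013, 0.708]
wrist_force: [4.5, -6.0, -1.0]
opening: 0.0197
```

Call:
apply_moves(steps=[{"offset": [0, -0.0003, -0.004], "twist": 0, "claw": 0.012}, {"offset": [0, -0.0005, -0.008], "twist": 0, "claw": 0.012}, {"offset": [0, -0.0005, -0.012], "twist": 0, "claw": 0.012}, {"offset": [0, -0.0005, -0.016], "twist": 0, "claw": 0.012}, {"offset": [0, -0.0005, -0.02], "twist": 0, "claw": 0.012}, {"offset": [0, -0.0005, -0.024], "twist": 0, "claw": 0.012}, {"offset": [0, -0.0005, -0.028], "twist": 0, "claw": 0.012}, {"offset": [0, -0.0005, -0.032], "twist": 0, "claw": 0.012}, {"offset": [0, -0.0005, -0.035], "twist": 0, "claw": 0.012}, {"offset": [0, -0.0005, -0.038], "twist": 0, "claw": 0.012}, {"offset": [0, -0.0005, -0.04], "twist": 0, "claw": 0.012}, {"offset": [0, -0.0005, -0.042], "twist": 0, "claw": 0.012}])

```text
time: 37.4
tool_pos: [0.3976, 0.2396, 0.0806]
orientation: [0.014, 0.707, -0.013, 0.707]
wrist_force: [4.3, 4.0, -2.6]
opening: 0.0192
```

```bash
python3 -c "
from h import *
info()"
```

```text
t 37.4 p [0.3976 0.2396 0.0806] yaw_z -2.16 F [ 4.3  4.  -2.6] T [ 0.73 -0.88  0.05] op 0.0192 q6 -65.0
```

Nine millimetres are left, so from here I feel for the stop.

Call:
apply_moves(steps=[{"offset": [0, 0.0002, -0.0015], "twist": 0, "claw": 0.012}, {"offset": [0, 0.0002, -0.003], "twist": 0, "claw": 0.012}, {"offset": [0, 0.0002, -0.0045], "twist": 0, "claw": 0.012}, {"offset": [0, 0.0002, -0.0055], "twist": 0, "claw": 0.012}, {"offset": [0, 0.0002, -0.006], "twist": 0, "claw": 0.012}])

```text
time: 37.9
tool_pos: [0.3916, 0.2399, 0.0806]
orientation: [0.014, 0.707, -0.013, 0.707]
wrist_force: [4.0, 3.1, -1.4]
opening: 0.0196
```

Call:
apply_moves(steps=[{"offset": [0, 0, -0.0005], "twist": 0, "claw": 0.012}, {"offset": [0, 0, -0.001], "twist": 0, "claw": 0.012}, {"offset": [0, 0, -0.0015], "twist": 0, "claw": 0.012}, {"offset": [0, 0, -0.002], "twist": 0, "claw": 0.012}])

```text
time: 38.3
tool_pos: [0.3897, 0.24, 0.0806]
orientation: [0.014, 0.707, -0.013, 0.707]
wrist_force: [4.0, 4.3, -2.5]
opening: 0.0198
```

Call:
apply_moves(steps=[{"offset": [0, 0, -0.0005], "twist": 0, "claw": 0.012}, {"offset": [0, 0, -0.001], "twist": 0, "claw": 0.012}])

```text
time: 38.5
tool_pos: [0.3887, 0.24, 0.0806]
orientation: [0.014, 0.707, -0.013, 0.707]
wrist_force: [3.9, 3.8, -2.2]
opening: 0.0196
```

Call:
apply_moves(steps=[{"offset": [0, 0, -0.0005], "twist": 0, "claw": 0.012}, {"offset": [0, 0, -0.001], "twist": 0, "claw": 0.012}])

```text
time: 38.7
tool_pos: [0.3877, 0.24, 0.0806]
orientation: [0.014, 0.707, -0.013, 0.707]
wrist_force: [4.7, 2.9, -2.0]
opening: 0.0194
```

Call:
apply_moves(steps=[{"offset": [0, 0, -0.0005], "twist": 0, "claw": 0.012}, {"offset": [0, 0, -0.0005], "twist": 0, "claw": 0.012}])

```text
time: 38.9
tool_pos: [0.3876, 0.2401, 0.0806]
orientation: [0.014, 0.706, -0.013, 0.707]
wrist_force: [5.5, 2.9, -3.7]
opening: 0.0196
```

Call:
apply_moves(steps=[{"offset": [0, 0, -0.0005], "twist": 0, "claw": 0.012}, {"offset": [0, 0, -0.0005], "twist": 0, "claw": 0.012}])

```text
time: 39.1
tool_pos: [0.3875, 0.2401, 0.0806]
orientation: [0.014, 0.706, -0.013, 0.708]
wrist_force: [8.4, 1.7, -4.1]
opening: 0.0195
```

The slide is on its front stop: the TCP halted at 0.3876 m while Fx rose to 8 N. I relax the pull, let go and lift clear.

Call:
apply_moves(steps=[{"offset": [0, 0, 0.0005], "twist": 0, "claw": 0.012}, {"offset": [0, 0, 0.0008], "twist": 0, "claw": 0.012}, {"offset": [0, 0, 0.0008], "twist": 0, "claw": 0.05}, {"offset": [0, 0, 0.0008], "twist": 0, "claw": 0.05}, {"offset": [0, 0, 0.0008], "twist": 0, "claw": 0.05}, {"offset": [0, 0, 0.0008], "twist": 0, "claw": 0.05}, {"offset": [-0.02, 0, 0.0008], "twist": 0, "claw": 0.05}, {"offset": [-0.06, 0, 0], "twist": 0, "claw": 0.05}, {"offset": [-0.1, 0, 0], "twist": 0, "claw": 0.05}, {"offset": [-0.15, 0, 0], "twist": 0, "claw": 0.05}, {"offset": [-0.18, 0, -0.03], "twist": 0, "claw": 0.05}, {"offset": [-0.18, 0, -0.03], "twist": 0, "claw": 0.05}])

```text
time: 40.3
tool_pos: [0.3554, 0.2411, 0.2639]
orientation: [0.014, 0.705, -0.012, 0.709]
wrist_force: [-0.2, 0.3, -0.2]
opening: 0.0503
```

```bash
python3 - <<'E'
from h import *
info()
s,M=st();T=np.eye(4);T[:3,:3]=M;T[:3,3]=s["tool_pos"]
w=snapshot("wrist")[:,:,::-1];T=T@np.array(get_calibration("wrist")["T_tool_cam"])
np.save("pics/T4.npy",T);v=snapshot("scene")[:,:,::-1]
cv2.imwrite("pics/w4.png",w);cv2.imwrite("pics/s5.png",v)
cv2.imwrite("pics/m4.png",np.hstack([cv2.resize(w[150:330,200:400],(444,400)),cv2.resize(v[130:250,250:350],(333,400),interpolation=cv2.INTER_CUBIC)]))
E
```

```text
t 40.3 p [0.3554 0.2411 0.2639] yaw_z -2.13 F [-0.2  0.3 -0.2] T [ 0.11 -0.2  -0.03] op 0.0503 q6 -62.5
```

View pics/m4.png

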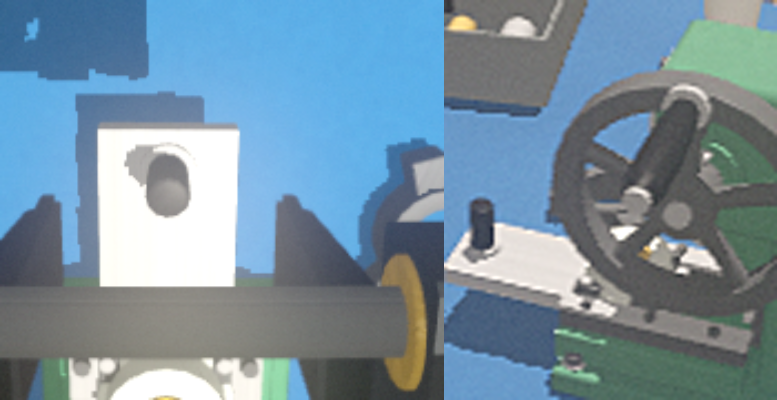

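The pictures show the slide fully out with the knob free at (168,190) in the left crop, and the handle upright.

Call:
apply_moves(steps=[{"offset": [0, 0, 0], "twist": 0, "claw": 0.05}, {"offset": [0, 0, 0], "twist": 0, "claw": 0.05}, {"offset": [0, 0, 0], "twist": 0, "claw": 0.05}])

```text
time: 40.7
tool_pos: [0.3568, 0.2407, 0.2595]
orientation: [0.013, 0.708, -0.014, 0.706]
wrist_force: [0.2, 0.8, 0.2]
opening: 0.0501
```

```bash
python3 -c "
from h import *
info();print(job_done())"
```

```text
t 40.7 p [0.3568 0.2407 0.2595] yaw_z -2.19 F [0.2 0.8 0.2] T [ 0.13 -0.12  0.02] op 0.0501 q6 -62.6
the job is handed in; nothing more can be done
None
```

The job is handed in at 40.7 s, with all three parts done: the slide pushed in, one full turn of the flywheel, and the slide drawn out. `job_done` reports no verdict.

- **Slide in:** I pushed it until it bore on the rear stop with about 12 N at the wrist, roughly 8 N of that on the stop.
- **Flywheel:** I turned it through one full turn, correcting the path by the wrist force. The highest wrist force I read was about 9 N, while pressing; I read it only between moves. The notch pulled the wheel home at the end.
- **Slide out:** I drew it until it bore on the front stop with about 8 N at the wrist, then let go. The tool moved 60.7 mm between the two stops, against a nominal 60 mm.

**Last checks:**
- After the turn, the handle axis was within 0.5 mm of where it started, so the wheel is home.
- The last pictures show the slide out and the handle upright. The wrist force was under 1 N with the gripper clear.
- The force rose between about 115° and 165° and then fell off, which fits the bush being pressed. I did not measure how proud it is.
- The arm stayed clear of the other parts throughout. I did not re-measure their positions at the end.

No check failed or disagreed.

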